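# Load the clinic analyser's carrier and close it

### The job

Load the blood analyser: set the T-shaped reagent cassette and the round rotor down, without dropping them, into the carrier nests that match their shapes, fully home on the nest floors, then push the carrier all the way into the analyser. Leave the straight cassette where it lies, and knock over none of the tubs and bottles.

Things in the scene. Friction and masses are not known exactly. Their poses are not given: they have to be found in the camera images.
- tee: T-shaped reagent cassette, off-white, 0.12 kg, lying loose, 30 mm thick. Origin: on the underside below the middle of the grip rib; z up. Crossbar x -45..45, y -25..7 mm; stem x -16..16, y 7..41 mm (points to +y). On top, centred over the origin: a grip rib 50 mm long (x), 14 mm wide (y), 24 mm high; whole height 54 mm.
- rotor: Round rotor, off-white disc 80 mm in diameter, 30 mm thick, ring of small grey dots on top, 0.12 kg, lying loose. Origin: centre of the underside, z up. Any yaw fits its nest. On top, centred over the origin: a grip rib 50 mm long (x), 14 mm wide (y), 24 mm high; whole height 54 mm.
- straight: Straight cassette, plain off-white bar 90 x 32 x 30 mm with the same grip rib along it; origin at the centre of its underside. It is not to be loaded: leave it where it lies.
- nest_tee (a point): Floor of the T-shaped nest in the black carrier, where the T cassette's origin comes to rest. Carrier axes: x into the analyser (closing direction), y along the front panel, z up. The nest's stem points to -x: the seated cassette has its +x along this +y, its +y along this -x. 12 mm deep, upright walls, 2.5 mm of room all round. Floor 18 mm above the bench.
- nest_round (a point): Centre of the floor of the round nest, 85 mm in diameter, 12 mm deep, in the same carrier, 111 mm beside the T nest; the rotor's origin comes to rest here. Axes as nest_tee. Floor 18 mm above the bench.
- carrier_front (a point): Middle of the outer face of the carrier's black upright front panel: 220 mm wide (y), 10 mm thick, from 8 to 63 mm above the bench. Axes as nest_tee: push along +x to close. The nest centres lie 125 mm (round) and 133 mm (T) behind this face.
- carrier (a joint): How far the carrier stands out, m: 0 fully home at its stop, 0.16 fully out; starts at 0.14 to 0.16. Slides with light friction (about 4 N at 0.1 m/s), stays where left. Slot roof 100 mm above the bench, tops of seated parts 72 mm. When home, the front panel still stands 60 mm proud of the housing.
- analyser: White desktop analyser, fixed, 300 mm deep (x), 320 mm wide (y), 208 mm high, at the left of the bench, its front (its -x) towards the middle of the bench; front 130 mm high, sloping back above. Origin: centre of its underside. The carrier slides out of its front along its -x.
- tub1: White test-strip tub, 32 mm in diameter, 95 mm tall, standing loose; origin at the centre of its underside. Do not knock over.
- tub2: A second, identical tub, likewise.
- spirit: White spirit bottle, 72 mm in diameter, 190 mm tall, standing loose; origin at the centre of its underside. Do not knock over.

How it is judged:
On the way:
1. the T cassette and the rotor sit released in their nests while the carrier is still out (horizontal distance between tee and nest_tee below 0.006 m and z of tee in the frame of nest_tee below 0.003 m and angle between each of tee, rotor's own z axis and vertical below 0.06 rad and angle between the x axis of tee and the y axis of nest_tee, either way round below 0.12 rad and horizontal distance between rotor and nest_round below 0.006 m and z of rotor in the frame of nest_round below 0.003 m and contact force between the fingers and tee below 0.05 N and contact force between the fingers and rotor below 0.05 N and value of joint carrier above 0.06 m), for 0.2 s.
At the end, for the whole second after the job is handed in: The carrier is fully home (within 5 mm of its stop), with the T cassette in the T nest and the rotor in the round nest: each within 6 mm of its nest's centre, within 3 mm of the nest floor and flat within 0.06 rad, the cassette aligned within 0.12 rad, both released and at rest (horizontal distance between tee and nest_tee below 0.006 m and z of tee in the frame of nest_tee below 0.003 m and angle between each of tee, rotor's own z axis and vertical below 0.06 rad and angle between the x axis of tee and the y axis of nest_tee, either way round below 0.12 rad and horizontal distance between rotor and nest_round below 0.006 m and z of rotor in the frame of nest_round below 0.003 m and contact force between the fingers and tee below 0.05 N and contact force between the fingers and rotor below 0.05 N and value of joint carrier below 0.005 m and linear speed of each of tee, rotor below 0.02 m/s); the robot touches nothing.
It fails at once if the T cassette is dropped (falls freely faster than 0.6 m/s, about 18 mm) (linear speed of tee above 0.6 m/s and contact force between the fingers and tee below 0.05 N).
It fails at once if the rotor is dropped (falls freely faster than 0.6 m/s, about 18 mm) (linear speed of rotor above 0.6 m/s and contact force between the fingers and rotor below 0.05 N).
It fails at once if the straight cassette is moved by more than 20 mm (distance of straight from where it was at the start of the episode above 0.02 m).
It fails at once if a tub or the bottle is knocked over (tilted more than 0.5 rad) (angle between any of tub1, tub2, spirit's own z axis and vertical above 0.5 rad).
It also fails if it takes over 70 s, if anything falls off the work surface, if the arm or the gripper's body presses on something with over 40 N, if the wrist force passes 120 N, or if a joint passes its speed limit or range.

### The arm

A 7-joint arm with a two-finger parallel gripper is mounted at the origin on the work surface. World frame = base frame: x ahead of the robot, y to its left, z up, the work surface at z = 0. Lengths are in m, angles in rad, forces in N, time in s.
With the tool pointing down it reaches from about 0.425 to 0.8 m from the base axis. Payload 8.3 kg.
Tool frame: the origin (TCP) lies midway between the tips of the shut fingers; the grasp point (between the pads) lies 19 mm behind it; z points along the fingers, y is the direction in which the jaws open and shut (so a half turn about z gives the same grasp; the last joint's range is limited). The gripper opens to 85 mm and grips with 20 to 120 N. Pads are 22 mm wide; open, the fingers measure 114 mm over their backs; the gripper's body (76 mm by 85 mm) begins 54 mm behind the grasp point. The pads swing forward as they close: fully open they stand 13 mm farther back than shut.
Start: joints at [1.244, 0.383, 0.016, 1.37, -0.006, 1.388, -0.046], TCP at [0.163, -0.603, 0.231] pointing down, gripper open.
Joint ranges: [-2.95, 2.95], [-0.25, 2.06], [-1.52, 1.56], [0.18, 2.33], [-1.44, 4.58], [0.02, 2.06], [-3.01, 3.01]. Speed limits (rad/s): [2.39, 2.39, 3.01, 3.01, 3.14, 3.14, 3.14].

### API

Orientations are given as a rotation vector (axis times angle).
In Python, from cell import bot gives the robot as it stands. The module is installed in compiled form; this text tells all that it offers.
- The arm moves only by the tool apply_moves, never from a script. Its argument "motion" is a list of rows, each a list of 5 numbers: the shift along the tool's x, y, z in mm, then the turn about the tool's z in rad, then the closure, from 0 (fully open) to 1 (shut). In form: [[x, y, z, roll, claw], ...]. A call has 1 to 20 rows; each row shifts and turns the commanded pose from where the row before left it, along the tool's axes as they then stand; what a row does not reach is not made up. A row lasts 1/12 s, in which the tool goes at most 41.7 mm and 7.16 degrees, less where a joint would pass 70% of its speed; a pose out of reach is approached as far as the arm can. A call is refused whole if a number of a shift passes 41.7 or a number of a turn 0.125, either way. A call with a gripper value outside its range is refused whole. The fingers move at their own pace and stop on an object; the grip force is fixed at half the most. Time passes only in rows, so rows that do not move let the fingers close. It gives the time, the measured TCP pose, the force and the opening at its end, in the units of the state.
- bot.observe(): the state, without advancing time (a new reading comes with each control period).
- bot.snapshot(name): name is "scene" or "top" or "wrist"; returns (picture, depth): 384x512x3 uint8, red, green, blue; 384x512 float32, m along the optical axis (not along the pixel's ray), 0 where there is no reading.
- bot.calibration(name): a dict with "fx", "fy", "cx", "cy" (pixels), "R" (3x3) and "t" (3): a world point X has camera coordinates R X + t; the wrist camera has in their place "tool_from_camera" (4x4, takes a point from camera to tool coordinates, whose origin is the TCP and whose axes are the flange's). Camera axes: x right, y down, z forward; pixel columns grow to the right and rows downward; lengths in m; the calibration is good to about 2 mm. A picture is of the moment at which its call begins: read the wrist's pose just before it. calibration takes no time and is no camera call.
- bot.finish_job(): hands the job in, once; it reports no verdict.
Trained networks look in the newest picture that a camera, given by its name, has taken for a name from the list of things; names that differ only in an ending like _2 or _b are one class to them, and where a whole thing is asked for, a point or a joint stands for the part that bears it (a point fixed in the world has none). Each returns a list of dicts, best first, with "score" (0 to 1); they miss things now and then, are a little off and sometimes report something else, mostly with a low value. They report only what shows in the picture. A call takes as long as a camera call.
- bot.regions_of(thing, camera): "region" (384x512 bool, what is visible of it) and "extent" ([left, top, right, bottom] in pixels, round what is visible of it).
- bot.mark_of(thing, camera): "position" ([column, row] in pixels: a listed point, or the origin of a listed thing).
The state is a dict: "time_s": time; "joint_pos": joint angles; "joint_vel": joint speeds; "joint_torque": joint torques, N m; "tool_pos": TCP position; "tcp_rot": TCP orientation; "wrist_force": force on the tool from outside, world axes, zero at the start; "ft_torque": the same for the moment, N m; "width": finger opening in m.
Only numpy, scipy, OpenCV 4.12 (cv2) and the standard library are available. Lean on these libraries where they do the work, as an engineer would, in place of code of your own. Each camera call takes 0.05 s, during which the arm holds its last target.

## Working session

There is one attempt and no reset: what is moved stays moved. The work goes in short steps, Python scripts to look and compute and a tool call to move; the robot and the scene stay as the last step left them, time stands still between calls to the robot, and variables do not carry over. Pictures are saved under pics/ and viewed, and the job is handed in when it is done.

Besides the shell and the picture viewer there is one more tool, called after "Request:" by a JSON object that holds its "fn" and its "kwargs", one argument or row to a line. apply_moves: Moves the arm, as the interface text tells. Its arguments: {"type":"object","properties":{"motion":{"type":"array","items":{"type":"array","items":{"type":"number"}}}},"required":["motion"]}

```bash
ls; mkdir -p pics; cat > h.py <<'E'
import numpy as np, cv2
from cell import bot
from scipy.spatial.transform import Rotation as Ro
def snap(name,fn=None):
    s=bot.observe(); im,d=bot.snapshot(name)
    if fn: cv2.imwrite('pics/'+fn,cv2.cvtColor(im,cv2.COLOR_RGB2BGR))
    return s,im,d
def T_tool(s):
    T=np.eye(4);T[:3,:3]=Ro.from_rotvec(s['tcp_rot']).as_matrix();T[:3,3]=s['tool_pos'];return T
def pix2world(name,u,v,z,s=None,):
    """ray from pixel intersect plane z"""
    c=bot.calibration(name)
    r=np.array([(u-c['cx'])/c['fx'],(v-c['cy'])/c['fy'],1.])
    if name=='wrist':
        M=T_tool(s)@np.array(c['tool_from_camera']); o=M[:3,3]; d=M[:3,:3]@r
    else:
        R=np.array(c['R']);t=np.array(c['t']); o=-R.T@t; d=R.T@r
    return o+d*(z-o[2])/d[2]
def cloud(name,dep,s=None):
    c=bot.calibration(name)
    v,u=np.mgrid[0:dep.shape[0],0:dep.shape[1]]
    P=np.stack([(u-c['cx'])/c['fx']*dep,(v-c['cy'])/c['fy']*dep,dep],-1)
    if name=='wrist':
        M=T_tool(s)@np.array(c['tool_from_camera']); return P@M[:3,:3].T+M[:3,3]
    R=np.array(c['R']);t=np.array(c['t']); return (P-t)@R
E
python3 - <<'E'
from h import *
s,im,d=snap('scene','scene1.png'); print({k:np.round(v,3) for k,v in s.items()})
s,im,d2=snap('top','top1.png')
for n in('scene','top'):
    print(n,{k:np.round(v,3) for k,v in bot.calibration(n).items()})
np.savez('d1.npz',scene=d,top=d2)
E
```

```text
pics
{'time_s': np.float64(0.0), 'joint_pos': array([ 1.244,  0.384,  0.016,  1.371, -0.006,  1.388, -0.047]), 'joint_vel': array([ 0.001, -0.001, -0.002, -0.001,  0.001,  0.002,  0.001]), 'joint_torque': array([ 0.0000e+00, -6.2760e+01,  8.4400e-01, -3.7181e+01,  1.7000e-02,
        1.4000e-02,  0.0000e+00]), 'tool_pos': array([ 0.163, -0.603,  0.23 ]), 'tcp_rot': array([-3.112, -0.413,  0.   ]), 'wrist_force': array([-0.349,  0.01 , -0.054]), 'ft_torque': array([-0.043,  0.057, -0.033]), 'width': np.float64(0.085)}
scene {'fx': np.float64(391.387), 'fy': np.float64(391.387), 'cx': np.float64(257.572), 'cy': np.float64(199.255), 'R': array([[ 0.784,  0.621, -0.007],
       [ 0.585, -0.742, -0.328],
       [-0.208,  0.253, -0.945]]), 't': array([-0.455, -0.252,  1.461])}
top {'fx': np.float64(365.3), 'fy': np.float64(365.3), 'cx': np.float64(258.428), 'cy': np.float64(193.748), 'R': array([[-0.015, -1.   , -0.011],
       [-0.999,  0.016, -0.039],
       [ 0.039,  0.01 , -0.999]]), 't': array([0.071, 0.546, 0.993])}
```

View pics/scene1.png

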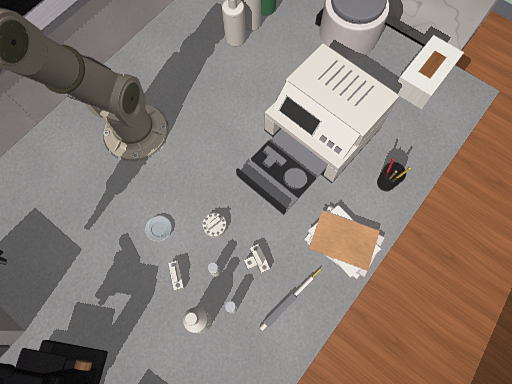

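View pics/top1.png

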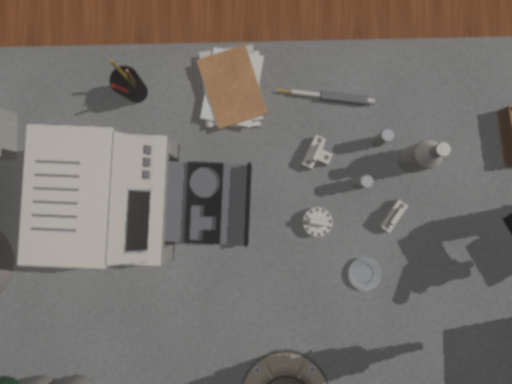

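The scene view shows the T at about (258,257), the rotor at (214,224), the straight cassette at (177,275), tubs at (212,268) and (230,306), the bottle at (195,320) and the carrier near (275,175). The top view shows the T at (316,152), the rotor at (318,222), the straight cassette at (394,216) and the carrier at (210,203). I'll measure these next.

```bash
cat > m1.py <<'E'
from h import *
z0={'tee':0,'rotor':0,'straight':0,'tub1':0,'spirit':0,'analyser':0,'nest_tee':.018,'nest_round':.018,'carrier_front':.0355}
R=np.load('d1.npz')
for cam in('top','scene'):
    C=cloud(cam,R[cam])
    for n,z in z0.items():
        try:
            m=bot.mark_of(n,cam)
        except Exception as e: print(n,e);continue
        for r in m[:3]:
            u,v=r['position']; 
            print(cam,n,round(r['score'],2),np.round([u,v],1),np.round(pix2world(cam,u,v,z),4)[:2])
    for n in('tee','rotor','straight','tub1','spirit'):
        for r in bot.regions_of(n,cam)[:2]:
            M=r['region']&(R[cam]>0); P=C[M]
            print(cam,n,round(r['score'],2),r['extent'],M.sum(),'med',np.round(np.median(P,0),3),'zmax',np.round(np.percentile(P[:,2],[5,50,95]),3))
E
python3 m1.py; python3 -c "
from h import *;print(bot.observe()['time_s'])"
```

```text
top tee 0.93 [318.3 154.2] [ 0.6548 -0.1062]
top tee 0.37 [314.  218.9] [ 0.4752 -0.0905]
top rotor 0.85 [314.9 220.8] [ 0.4699 -0.0928]
top straight 0.95 [393.1 214.7] [ 0.4835 -0.3087]
top straight 0.42 [314.6 155.8] [ 0.6505 -0.0959]
top straight 0.28 [249.8 203.3] [0.5211 0.0865]
top tub1 0.82 [375.7 141.8] [ 0.6868 -0.2665]
top tub1 0.54 [355.5 184.5] [ 0.5687 -0.2073]
top spirit 0.96 [409.4 160.2] [ 0.6338 -0.3582]
top analyser 0.28 [315.5 154.8] [ 0.6533 -0.0984]
top nest_tee 0.77 [200.2 219.2] [0.4797 0.2217]
top nest_round 0.56 [205.6 184.1] [0.5753 0.206 ]
top nest_round 0.29 [354.  183.2] [ 0.5712 -0.1988]
top carrier_front 0.93 [252.2 203.9] [0.5189 0.0789]
top tee 0.63 [301.4, 133.4, 332.1, 167.9] 609 med [ 0.65  -0.095  0.03 ] zmax [0.002 0.03  0.055]
top rotor 0.67 [303.6, 207.8, 335.4, 236.9] 738 med [ 0.47  -0.094  0.03 ] zmax [0.017 0.03  0.054]
top straight 0.76 [381.7, 201.8, 405.8, 230.3] 489 med [ 0.481 -0.293  0.03 ] zmax [0.009 0.03  0.055]
top tub1 0.75 [348.6, 173.1, 371.2, 189.1] 226 med [ 0.571 -0.203  0.091] zmax [0.014 0.091 0.097]
top tub1 0.67 [368.3, 
[... 543 characters left out ...]
94.1 180.8] [0.5851 0.2003]
scene nest_round 0.76 [295.9 181.3] [0.5912 0.2027]
scene nest_round 0.17 [271.9 156.4] [0.4664 0.2266]
scene carrier_front 0.89 [260.2 192.2] [0.5221 0.0882]
scene tee 0.69 [242.5, 242.5, 270.7, 273.7] 420 med [ 0.654 -0.101  0.03 ] zmax [0.003 0.03  0.055]
scene rotor 0.7 [201.7, 216.9, 227.7, 238.0] 455 med [ 0.475 -0.099  0.03 ] zmax [0.018 0.03  0.054]
scene straight 0.69 [169.2, 261.2, 187.3, 291.5] 298 med [ 0.49  -0.301  0.031] zmax [0.01  0.031 0.055]
scene tub1 0.43 [226.3, 301.4, 237.1, 311.7] 117 med [ 0.69  -0.268  0.094] zmax [0.035 0.094 0.099]
scene spirit 0.81 [183.0, 307.0, 214.8, 335.3] 614 med [ 0.645 -0.354  0.13 ] zmax [0.03  0.13  0.191]
1.5
```

```bash
cat > m2.py <<'E'
from h import *
R=np.load('d1.npz')
for cam in('top','scene'):
    C=cloud(cam,R[cam]); 
    for n,(cx,cy) in {'tee':(.652,-.098),'rotor':(.472,-.096),'straight':(.485,-.297)}.items():
        M=(np.hypot(C[...,0]-cx,C[...,1]-cy)<.06)&(C[...,2]>.043)&(C[...,2]<.07)
        P=C[M][:,:2]
        r=cv2.minAreaRect(P.astype(np.float32)*1000)
        w,V=np.linalg.eigh(np.cov(P.T)); a=np.arctan2(V[1,1],V[0,1])
        Z=C[(np.hypot(C[...,0]-cx,C[...,1]-cy)<.08)&(C[...,2]>.022)&(C[...,2]<.038)]
        print(cam,n,'rib mean',np.round(P.mean(0),4),'n',len(P),'ang',round(np.degrees(a),1),'rect',np.round(r[0],1),np.round(r[1],1),round(r[2],1),'body mean',np.round(Z[:,:2].mean(0),4))
    # carrier region
    for lo,hi in((.012,.024),(.025,.036),(.055,.07)):
        M=(C[...,0]>.38)&(C[...,0]<.68)&(C[...,1]>.05)&(C[...,1]<.30)&(C[...,2]>lo)&(C[...,2]<hi)
        P=C[M]; 
        if len(P)>5:
            r=cv2.minAreaRect(P[:,:2].astype(np.float32)*1000)
            print(cam,lo,hi,len(P),P.mean(0).round(4),'rect',np.round(r[0],1),np.round(r[1],1),round(r[2],1))
E
python3 m2.py
python3 - <<'E'
import cv2
a=cv2.imread('pics/top1.png')
cv2.imwrite('pics/top1_car.png',cv2.resize(a[140:270,150:280],None,fx=4.5,fy=4.5,interpolation=cv2.INTER_CUBIC))
cv2.imwrite('pics/top1_it.png',cv2.resize(a[110:250,290:450],None,fx=4.2,fy=4.2,interpolation=cv2.INTER_CUBIC))
E
```

```text
top tee rib mean [ 0.6545 -0.0961] n 103 ang 153.3 rect [655.1 -96.7] [13.8 49.1] 64.2 body mean [ 0.6542 -0.0965]
top rotor rib mean [ 0.4697 -0.0946] n 104 ang 79.0 rect [469.7 -94.8] [49.4 13.9] 77.9 body mean [ 0.4697 -0.0942]
top straight rib mean [ 0.4823 -0.2988] n 123 ang 144.6 rect [ 481.6 -299.9] [14.8 49.9] 55.4 body mean [ 0.4822 -0.2949]
top 0.012 0.024 4491 [0.5281 0.1957 0.0175] rect [531.5 190.6] [217.7 292. ] 89.6
top 0.025 0.036 1537 [0.522  0.2086 0.0296] rect [530.9 190. ] [216.5 294.4] 89.3
top 0.055 0.07 359 [0.5222 0.1108 0.0624] rect [527.7 190.2] [209.9 293.9] 87.6
scene tee rib mean [ 0.6554 -0.0985] n 72 ang 152.3 rect [655.2 -98.2] [13.7 50. ] 62.8 body mean [ 0.6564 -0.0993]
scene rotor rib mean [ 0.4703 -0.0959] n 72 ang 77.0 rect [469.6 -95.8] [49.6 14.2] 76.2 body mean [ 0.471  -0.0973]
scene straight rib mean [ 0.4828 -0.3007] n 80 ang 142.4 rect [ 481.7 -300.9] [14.3 48.9] 53.7 body mean [ 0.4843 -0.3002]
scene 0.012 0.024 2297 [0.5313 0.1965 0.018 ] rect [529.6 189.5] [294.4 220.9] 0.0
scene 0.025 0.036 897 [0.525  0.2012 0.0298] rect [528.1 193.1] [217.9 293.1] 87.2
scene 0.055 0.07 241 [0.5242 0.114  0.0621] rect [525.1 188.8] [208.8 298. ] 86.7
```

View pics/top1_car.png

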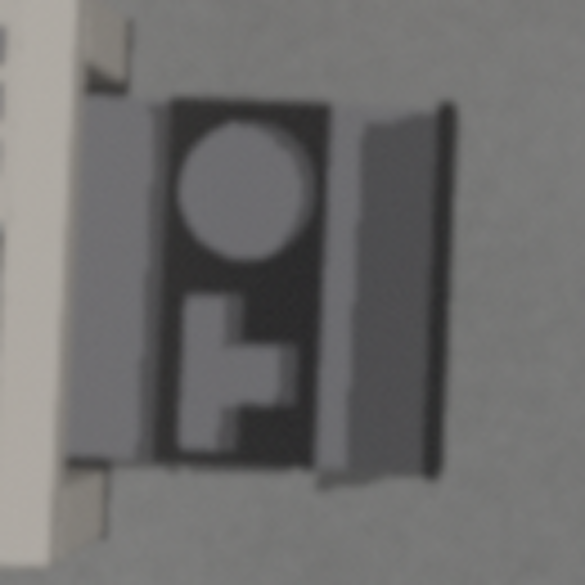

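View pics/top1_it.png

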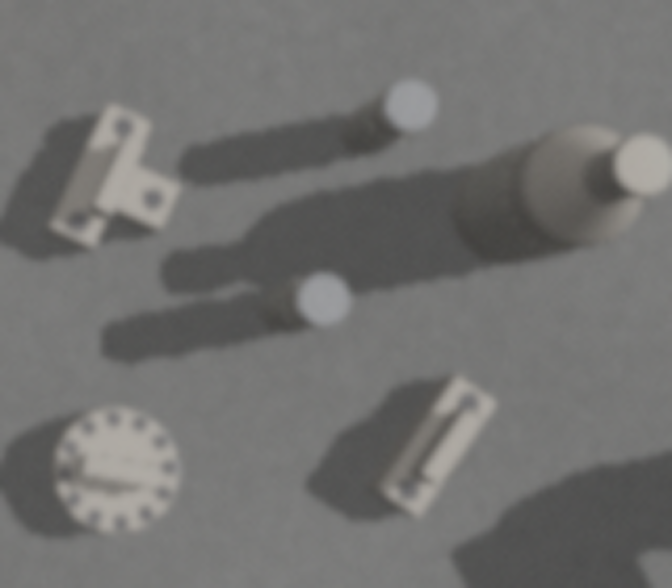

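```bash
python3 - <<'E'
from h import *
c=bot.calibration('wrist');print({k:np.round(v,4) for k,v in c.items()})
s,im,d=snap('wrist','w1.png')
E
cat > m3.py <<'E'
from h import *
# fit carrier from top & scene depth + colour
R=np.load('d1.npz')
for cam in('top','scene'):
    im=cv2.imread('pics/%s1.png'%cam); g=cv2.cvtColor(im,cv2.COLOR_BGR2GRAY)
    C=cloud(cam,R[cam])
    # front panel top strip
    M=(C[...,0]>.40)&(C[...,0]<.65)&(C[...,1]>.06)&(C[...,1]<.15)&(C[...,2]>.055)&(C[...,2]<.07)
    r=cv2.minAreaRect(C[M][:,:2].astype(np.float32)*1000); print(cam,'panel',M.sum(),np.round(r[0],1),np.round(r[1],1),round(r[2],2),C[M].mean(0).round(4))
    b=cv2.boxPoints(r); print(b.round(1).tolist())
    # plateau z ~ 0.030
    M=(C[...,0]>.38)&(C[...,0]<.68)&(C[...,1]>.14)&(C[...,1]<.27)&(C[...,2]>.0265)&(C[...,2]<.034)
    r=cv2.minAreaRect(C[M][:,:2].astype(np.float32)*1000); print(cam,'plateau',M.sum(),np.round(r[0],1),np.round(r[1],1),round(r[2],2))
E
python3 m3.py
```

```text
{'fx': np.float64(272.1298), 'fy': np.float64(272.1298), 'cx': np.float64(258.3716), 'cy': np.float64(193.9257), 'tool_from_camera': array([[ 9.000e-04, -9.617e-01, -2.741e-01,  7.040e-02],
       [ 1.000e+00,  9.000e-04,  4.000e-04,  9.000e-04],
       [-1.000e-04, -2.741e-01,  9.617e-01, -1.431e-01],
       [ 0.000e+00,  0.000e+00,  0.000e+00,  1.000e+00]])}
top panel 324 [520.5  91.4] [ 10.1 216.9] 86.75 [0.5201 0.0913 0.0622]
[[411.8999938964844, 92.5], [628.4000244140625, 80.19999694824219], [629.0, 90.30000305175781], [412.5, 102.5999984741211]]
top plateau 1425 [526.5 211.1] [ 96.5 220. ] 86.66
scene panel 212 [520.1  90.5] [ 11.9 218.8] 86.78 [0.5214 0.0898 0.062 ]
[[410.6000061035156, 90.69999694824219], [629.0, 78.4000015258789], [629.7000122070312, 90.4000015258789], [411.20001220703125, 102.69999694824219]]
scene plateau 710 [526.6 210.4] [ 99.1 219. ] 86.58
```

View pics/w1.png

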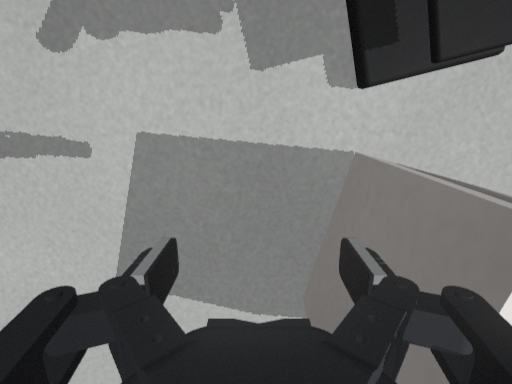

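The wrist view shows only the bench, with the fingers at about row 270. From the depth data:

| Thing | Position (m) | Angle |
|---|---|---|
| T rib | (0.655, -0.097) | 153° |
| Rotor rib | (0.470, -0.095) | 78° |
| Carrier | n/a | closing direction about 86.7° |

I'll move above the T.

Request:
{"fn": "apply_moves", "kwargs": {
  "motion": [
    [33.7, -20, 1.7, 0, 0],
    [33.7, -20, 1.7, 0, 0],
    [33.7, -20, 1.7, 0, 0],
    [33.7, -20, 1.7, 0, 0],
    [33.7, -20, 1.7, 0, 0],
    [33.7, -20, 1.7, 0, 0],
    [33.7, -20, 1.7, 0, 0],
    [33.7, -20, 1.7, 0, 0],
    [33.7, -20, 1.7, 0, 0],
    [33.7, -20, 1.7, 0, 0],
    [33.7, -20, 1.7, 0, 0],
    [33.7, -20, 1.7, 0, 0],
    [33.7, -20, 1.7, 0, 0],
    [33.7, -20, 1.7, 0, 0],
    [33.7, -20, 1.7, 0, 0],
    [33.7, -20, 1.7, 0, 0],
    [33.7, -20, 1.7, 0, 0],
    [33.7, -20, 1.7, 0, 0]
  ]
}}

```text
time_s: 3.05
tool_pos: [0.6559, -0.0963, 0.2007]
tcp_rot: [3.114, 0.412, 0.0]
wrist_force: [0.6, -0.6, 0.2]
width: 0.0858
```

Request:
{"fn": "apply_moves", "kwargs": {
  "motion": [
    [0, 0, 0, -0.12, 0],
    [0, 0, 0, -0.12, 0],
    [0, 0, 0, -0.12, 0],
    [0, 0, 0, -0.12, 0],
    [0, 0, 0, -0.12, 0],
    [0, 0, 0, -0.12, 0],
    [0, 0, 0, -0.12, 0],
    [0, 0, 0, -0.12, 0],
    [0, 0, 0, -0.12, 0],
    [0, 0, 0, -0.12, 0],
    [0, 0, 0, -0.12, 0],
    [0, 0, 0, -0.12, 0],
    [0, 0, 0, -0.12, 0],
    [0, 0, 0, -0.12, 0],
    [0, 0, 0, -0.12, 0],
    [0, 0, 0, -0.12, 0],
    [0, 0, 0, -0.12, 0],
    [0, 0, 0, -0.12, 0],
    [0, 0, 0, -0.12, 0],
    [0, 0, 0, -0.12, 0]
  ]
}}

```text
time_s: 4.72
tool_pos: [0.6547, -0.0979, 0.2007]
tcp_rot: [0.735, 3.054, -0.0]
wrist_force: [0.2, -0.2, -0.6]
width: 0.0855
```

```bash
cat >> h.py <<'E'
def yaw(s):
    M=T_tool(s);return np.degrees(np.arctan2(M[1,0],M[0,0]))
def rib(C,c,zlo=.045,zhi=.062,rad=.05):
    M=(np.hypot(C[...,0]-c[0],C[...,1]-c[1])<rad)&(C[...,2]>zlo)&(C[...,2]<zhi)
    P=C[M][:,:2]; r=cv2.minAreaRect(P.astype(np.float32)*1000); b=cv2.boxPoints(r)
    e=b-np.roll(b,1,0);L=np.linalg.norm(e,axis=1);k=L.argmax()
    return P,np.array(r[0])/1000,sorted(r[1]),np.degrees(np.arctan2(e[k,1],e[k,0]))%180
E
python3 - <<'E'
from h import *
s,im,d=snap('wrist','w2.png'); np.save('w2.npy',d)
print(s['time_s'],s['joint_pos'].round(3),s['tool_pos'],yaw(s))
C=cloud('wrist',d,s)
P,c,sz,a=rib(C,(.655,-.097)); print(len(P),c,sz,a,P.mean(0))
T=T_tool(s); q=np.linalg.inv(T)@np.append(c,[.054,1]); print('rib centre in tool mm',(q[:3]*1000).round(1))
for n in('tee',):
  for r in bot.mark_of(n,'wrist')[:2]: print(r, pix2world('wrist',*r['position'],0.0,s))
E
```

```text
4.7167 [ 0.591  0.596 -0.784  1.274  0.412  1.433  0.94 ] [ 0.65473355 -0.09788632  0.20069151] 152.94310318571948
576 [ 0.65551001 -0.09759045] [13.411595344543457, 50.507389068603516] 153.16956 [ 0.65394025 -0.09671696]
rib centre in tool mm [ -0.5   0.6 146.7]
{'position': [258.7, 169.5], 'score': 0.59} [ 0.65249502 -0.09627845  0.        ]
```

View pics/w2.png

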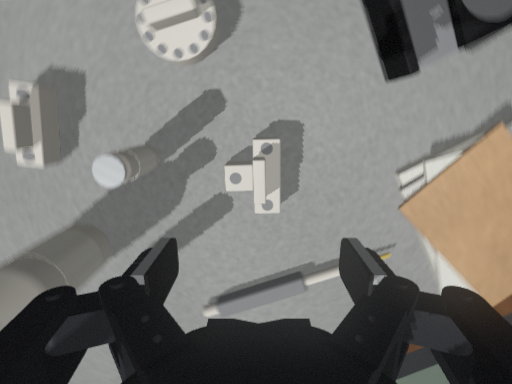

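The wrist view shows the T at about (262,175) with its stem to the left. Its rib sits within 1 mm of the tool axis and is aligned with it. I'll descend and grip.

Request:
{"fn": "apply_moves", "kwargs": {
  "motion": [
    [-0.5, 0.6, 25, 0, 0],
    [0, 0, 30, 0, 0],
    [0, 0, 30, 0, 0],
    [0, 0, 30, 0, 0],
    [0, 0, 25, 0, 0],
    [0, 0, 15, 0, 0],
    [0, 0, 8, 0, 0],
    [0, 0, 3.5, 0, 0],
    [0, 0, 0, 0, 0],
    [0, 0, 0, 0, 0]
  ]
}}

```text
time_s: 5.65
tool_pos: [0.6565, -0.0972, 0.0358]
tcp_rot: [0.744, 3.05, 0.001]
wrist_force: [0.2, -0.3, 0.2]
width: 0.0851
```

Request:
{"fn": "apply_moves", "kwargs": {
  "motion": [
    [0, 0, 0, 0, 1],
    [0, 0, 0, 0, 1],
    [0, 0, 0, 0, 1],
    [0, 0, 0, 0, 1],
    [0, 0, 0, 0, 1],
    [0, 0, 0, 0, 1],
    [0, 0, 0, 0, 1],
    [0, 0, 0, 0, 1],
    [0, 0, 0, 0, 1],
    [0, 0, 0, 0, 1]
  ]
}}

```text
time_s: 6.48
tool_pos: [0.6557, -0.0973, 0.0346]
tcp_rot: [0.743, 3.052, 0.0]
wrist_force: [-1.1, 0.4, 3.6]
width: 0.0126
```

Request:
{"fn": "apply_moves", "kwargs": {
  "motion": [
    [0, 0, -4, 0, 1],
    [0, 0, -8, 0, 1],
    [0, 0, -15, 0, 1],
    [0, 0, -25, 0, 1],
    [0, 0, -30, 0, 1],
    [0, 0, -30, 0, 1],
    [0, 0, -30, 0, 1],
    [0, 0, -20, 0, 1],
    [0, 0, -8, 0, 1],
    [0, 0, 0, 0, 1]
  ]
}}

```text
time_s: 7.32
tool_pos: [0.6566, -0.0969, 0.2076]
tcp_rot: [0.742, 3.048, 0.001]
wrist_force: [0.4, -0.4, -2.1]
width: 0.0129
```

```bash
cat > m4.py <<'E'
import sys
from h import *
fn=sys.argv[1]
s,im,d=snap('wrist',fn+'.png'); np.save(fn+'.npy',d)
print(s['time_s'],s['joint_pos'].round(3),s['tool_pos'].round(4),'yaw',yaw(s),s['wrist_force'].round(1),s['width'].round(4))
C=cloud('wrist',d,s); T=T_tool(s); Q=(C-T[:3,3])@T[:3,:3]*1000  # tool frame mm
M=(d>0)&(abs(Q[...,0])<60)&(abs(Q[...,1])<70)&(Q[...,2]>-3)&(Q[...,2]<12)
P=Q[M]; print('n',M.sum(),'z',np.percentile(P[:,2],[5,50,95]).round(1),'x',np.percentile(P[:,0],[0.5,99.5]).round(1),'y',np.percentile(P[:,1],[.5,99.5]).round(1))
np.save(fn+'_Q.npy',Q)
E
python3 m4.py w3
```

```text
Traceback (most recent call last):
  File "m4.py", line 5, in <module>
    print(s['time_s'],s['joint_pos'].round(3),s['tool_pos'].round(4),'yaw',yaw(s),s['wrist_force'].round(1),s['width'].round(4))
                                                                                                            ^^^^^^^^^^^^^^^^
AttributeError: 'float' object has no attribute 'round'
```

View pics/w3.png

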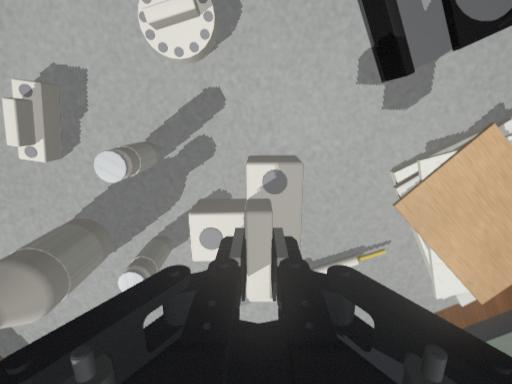

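```bash
sed -i "s/s\['width'\].round(4)/round(float(s['width']),4)/" m4.py; sed -i "s/time_s'\],/time_s'].__float__(),/" m4.py
python3 m4.py w3
python3 - <<'E'
from h import *
Q=np.load('w3_Q.npy');
# body top in tool frame: z ~ +4 (TCP 34.6, body top 30)
for lo,hi in((-30,-12),(-12,-2),(-2,2),(2,8),(8,14),(14,40)):
    M=(abs(Q[...,0])<70)&(abs(Q[...,1])<70)&(Q[...,2]>lo)&(Q[...,2]<hi); P=Q[M]
    if len(P): print(lo,hi,len(P),np.percentile(P[:,0],[1,99]).round(1),np.percentile(P[:,1],[1,99]).round(1),np.median(P[:,2]).round(1))
# rows: crossbar edges beyond the stem: x between 20 and 43
M=(Q[...,2]>1)&(Q[...,2]<9)&(abs(Q[...,1])<70)&(abs(Q[...,0])<70)
for lo,hi in((18,24),(24,30),(30,36),(36,42),(42,48)):
    m=M&(Q[...,0]>lo)&(Q[...,0]<hi);P=Q[m]
    if len(P): print('x',lo,hi,len(P),'y',P[:,1].min().round(1),P[:,1].max().round(1),'z',np.median(P[:,2]).round(1))
for lo,hi in((-40,-34),(-34,-28),(-28,-22)):
    m=M&(Q[...,1]>lo)&(Q[...,1]<hi);P=Q[m]
    if len(P): print('stem y',lo,hi,len(P),'x',P[:,0].min().round(1),P[:,0].max().round(1))
for lo,hi in((-4,0),(0,8),(8,16),(16,22)):
    m=M&(Q[...,1]>lo)&(Q[...,1]<hi)&(Q[...,0]>0);P=Q[m]
    if len(P): print('end y',lo,hi,len(P),'xmax',P[:,0].max().round(1))
E
```

```text
7.3667 [ 0.589  0.594 -0.784  1.266  0.411  1.44   0.935] [ 0.6557 -0.0972  0.2051] yaw 152.63182503027446 [ 0.3 -0.4 -2. ] 0.0125
n 5477 z [2.6 4.2 6.4] x [-43.1  44.9] y [-40.3  24.6]
-30 -12 3337 [-23.5  24.8] [-19.   19.1] -19.8
-12 -2 351 [ 5.5 25.1] [-18.5  18.5] -8.4
-2 2 77 [-2.9 40.2] [-33.5  12.9] 0.7
2 8 5215 [-40.7  44.6] [-39.9  24.4] 4.1
8 14 267 [15.1 45. ] [-39.8  21.6] 11.1
14 40 638 [15.2 45. ] [-39.7  22.5] 22.6
x 18 24 317 y -6.5 24.6 z 4.2
x 24 30 574 y -7.1 24.9 z 4.1
x 30 36 592 y -7.1 24.5 z 3.8
x 36 42 622 y -7.0 24.8 z 4.0
x 42 48 369 y -6.9 24.7 z 4.7
stem y -40 -34 502 x -16.1 15.9
stem y -34 -28 519 x -15.9 16.0
stem y -28 -22 437 x -14.5 15.9
end y -4 0 263 xmax 44.9
end y 0 8 562 xmax 44.9
end y 8 16 965 xmax 45.0
end y 16 22 805 xmax 45.1
```

The T is in the grip, at about (262,230) in the wrist view. In the tool frame its crossbar runs from y -7 to 24.7 mm and its end is at x 45 mm, so its origin sits on the tool axis within about 0.3 mm. I'll turn it to nest yaw and go to look at the nests.

Request:
{"fn": "apply_moves", "kwargs": {
  "motion": [
    [0, 0, 0, -0.105, 1],
    [0, 0, 0, -0.105, 1],
    [0, 0, 0, -0.105, 1],
    [0, 0, 0, -0.106, 1],
    [5, 15, 0, 0, 1],
    [11, 31, 0, 0, 1],
    [11, 32, 0, 0, 1],
    [11, 34, 0, 0, 1],
    [11, 34, 0, 0, 1],
    [11, 34, 0, 0, 1],
    [11, 34, 0, 0, 1],
    [11, 34, 0, 0, 1],
    [11, 32, 0, 0, 1],
    [11, 25, 0, 0, 1],
    [0, 0, 0, 0, 1],
    [0, 0, 0, 0, 1]
  ]
}}

```text
time_s: 8.75
tool_pos: [0.5665, 0.2159, 0.2029]
tcp_rot: [-0.083, -3.138, 0.0]
wrist_force: [0.6, -0.3, -0.9]
width: 0.0126
```

```bash
python3 m4.py w4; python3 - <<'E'
from h import *
snap('scene','scene2.png')
E
```

```text
8.75 [ 0.24   0.522 -0.947  1.435  0.422  1.401  0.804] [0.5665 0.2159 0.2029] yaw 176.96460895488397 [ 0.6 -0.3 -0.9] 0.0126
n 5475 z [2.7 4.1 6.2] x [-43.  45.] y [-40.8  24.1]
```

View pics/w4.png

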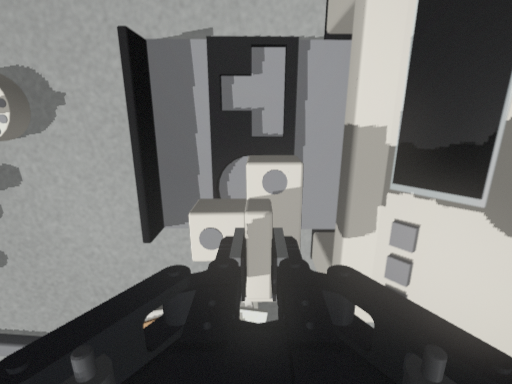

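View pics/scene2.png

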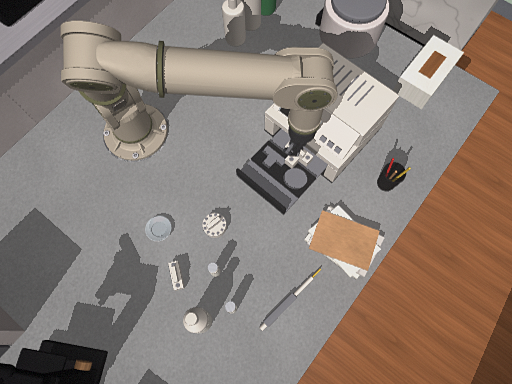

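The wrist view shows the T nest empty and unobstructed, its crossbar at columns 252-285 and rows 46-136, its stem to the left. I'll fit the nest outline from depth, and check arm heights over the analyser.

```bash
cat > fit.py <<'E'
from h import *
from scipy.optimize import minimize
TEE=np.array([[-47.5,-27.5],[47.5,-27.5],[47.5,9.5],[18.5,9.5],[18.5,43.5],[-18.5,43.5],[-18.5,9.5],[-47.5,9.5]],np.float32)
th=np.linspace(0,2*np.pi,73)[:-1]; CIR=(42.5*np.stack([np.cos(th),np.sin(th)],1)).astype(np.float32)
def polysd(poly,P):
    # signed distance, + inside, via cv2 distance transform on fine grid
    S=5;o=80
    m=np.zeros((2*o*S,2*o*S),np.uint8); cv2.fillPoly(m,[np.round((poly+o)*S).astype(np.int32)],1)
    D=cv2.distanceTransform(m,cv2.DIST_L2,5)-cv2.distanceTransform(1-m,cv2.DIST_L2,5)
    i=((P+o)*S); return cv2.remap(D.astype(np.float32),i[:,0].astype(np.float32),i[:,1].astype(np.float32),cv2.INTER_LINEAR)/S
def fit(C,c0,yaw0,poly,rad=60,fixyaw=False,zmid=.0245,excl=None):
    d=np.hypot(C[...,0]*1000-c0[0],C[...,1]*1000-c0[1])
    M=(d<rad)&(C[...,2]>.005)&(C[...,2]<.036)
    if excl is not None: M&=~excl
    P=C[M]*1000; lab=P[:,2]<zmid*1000
    # floor/wall points seen: keep only wall+floor as inside ; plateau outside
    S=5;o=80
    def cost(p):
        a=np.radians(yaw0 if fixyaw else p[2]);R=np.array([[np.cos(a),np.sin(a)],[-np.sin(a),np.cos(a)]])
        L=(P[:,:2]-p[:2])@R.T
        sd=polysd(poly,L)
        e=np.where(lab,np.maximum(-sd,0),np.maximum(sd,0))
        return np.mean(np.minimum(e,8.))
    best=min((minimize(cost,[c0[0]+dx,c0[1]+dy,yaw0],method='Nelder-Mead',options=dict(xatol=.02,fatol=1e-5,initial_simplex=np.array([[c0[0]+dx,c0[1]+dy,yaw0],[c0[0]+dx+3,c0[1]+dy,yaw0],[c0[0]+dx,c0[1]+dy+3,yaw0],[c0[0]+dx,c0[1]+dy,yaw0+3]]))) for dx in(-3,3) for dy in(-3,3)),key=lambda r:r.fun)
    return best.x,best.fun,len(P),lab.mean()
E
cat > m5.py <<'E'
from fit import *
import sys
fn=sys.argv[1]
Q=np.load(fn+'_Q.npy'); s=bot.observe(); T=T_tool(s)
C=Q/1000@T[:3,:3].T+T[:3,3]
print('tee nest',fit(C,(472.3,222.3),176.75,TEE,rad=58))
M=(C[...,2]>.055)&(C[...,2]<.07)&(C[...,1]>.06)&(C[...,1]<.13)&(C[...,0]>.35)&(C[...,0]<.66)
r=cv2.minAreaRect(C[M][:,:2].astype(np.float32)*1000);print('panel',np.round(r[0],1),np.round(r[1],1),round(r[2],2))
print('z samples floor/plateau',[np.median(C[(np.hypot(C[...,0]-.472,C[...,1]-.222)<.06)&(C[...,2]>a)&(C[...,2]<b)][:,2]).round(4) for a,b in((.01,.022),(.026,.034))])
D=np.load('d1.npz')
for cam in('top','scene'):
    C=cloud(cam,D[cam]); print(cam,'tee',fit(C,(472.3,222.3),176.75,TEE,rad=58)); print(cam,'round',fit(C,(582.7,208.1),176.75,CIR,rad=55,fixyaw=True))
E
python3 m5.py w4
```

```text
tee nest (array([474.04633473, 218.67799676, 176.37527231]), np.float64(2.932274341583252), 9150, np.float64(0.5585792349726776))
panel [521.2  88.1] [ 10.8 219.2] 86.41
z samples floor/plateau [np.float64(0.0183), np.float64(0.0303)]
top tee (array([472.1345812 , 221.82880873, 176.22792333]), np.float64(2.9985320568084717), 1418, np.float64(0.5430183356840621))
top round (array([582.26382634, 207.44397379, 173.83267332]), np.float64(2.8257205486297607), 1278, np.float64(0.6322378716744914))
scene tee (array([472.58742154, 221.0991274 , 175.95567434]), np.float64(2.935802936553955), 730, np.float64(0.5301369863013699))
scene round (array([580.90100994, 205.02141509, 176.22320316]), np.float64(2.865442991256714), 726, np.float64(0.6239669421487604))
```

```bash
python3 - <<'E'
from h import *
s,im,d=snap('scene'); C=cloud('scene',d)
M=(C[...,0]>.34)&(C[...,0]<.7)&(C[...,1]>.28)&(C[...,1]<.62)&(C[...,2]>.225)
print(M.sum(), np.percentile(C[M][:,2],[0,5,50,95]).round(3) if M.sum() else '')
M=(C[...,0]>.34)&(C[...,0]<.7)&(C[...,1]>.05)&(C[...,1]<.62)&(C[...,2]>.16)
import collections
for y in np.arange(.05,.62,.04):
    m=M&(C[...,1]>y)&(C[...,1]<y+.04)
    if m.sum(): print(round(y,2),m.sum(),'z',np.percentile(C[m][:,2],[1,50,99]).round(3),'x',np.percentile(C[m][:,0],[1,99]).round(3))
E
```

```text
0 
0.05 1419 z [0.573 0.634 0.653] x [0.351 0.494]
0.09 1438 z [0.552 0.622 0.643] x [0.396 0.544]
0.13 1781 z [0.292 0.61  0.631] x [0.443 0.599]
0.17 2576 z [0.176 0.541 0.621] x [0.487 0.633]
0.21 850 z [0.191 0.605 0.617] x [0.505 0.618]
0.25 127 z [0.567 0.597 0.612] x [0.549 0.588]
0.29 2 z [0.16  0.161 0.162] x [0.588 0.644]
0.33 556 z [0.161 0.179 0.199] x [0.557 0.684]
0.37 637 z [0.169 0.206 0.213] x [0.549 0.697]
0.41 517 z [0.171 0.208 0.213] x [0.557 0.699]
0.45 566 z [0.203 0.208 0.214] x [0.524 0.698]
0.49 669 z [0.203 0.208 0.213] x [0.491 0.698]
0.53 735 z [0.203 0.208 0.213] x [0.459 0.698]
0.57 399 z [0.202 0.207 0.212] x [0.391 0.694]
```

```bash
python3 - <<'E'
s=open('fit.py').read()
s=s.replace("    if excl is not None: M&=~excl\n","    ax=np.radians(86.6); u=(C[...,0]*1000-526.5)*np.cos(ax)+(C[...,1]*1000-210)*np.sin(ax); M&=abs(u)<44.5\n    if excl is not None: M&=~excl\n")
open('fit.py','w').write(s)
E
python3 m5.py w4
```

```text
tee nest (array([474.51514997, 218.46079506, 176.69041284]), np.float64(2.7206242084503174), 7907, np.float64(0.519919059061591))
panel [521.5  87.5] [ 10.8 219.2] 86.34
z samples floor/plateau [np.float64(0.0184), np.float64(0.0304)]
top tee (array([471.97562664, 221.20586967, 177.98560491]), np.float64(2.7965548038482666), 1227, np.float64(0.5313773431132844))
top round (array([582.29503137, 207.44197257, 178.80239366]), np.float64(2.6297967433929443), 1155, np.float64(0.6484848484848484))
scene tee (array([472.58737694, 221.080811  , 175.93877505]), np.float64(2.758206367492676), 640, np.float64(0.51875))
scene round (array([582.30125001, 207.20771053, 177.31223694]), np.float64(2.687359094619751), 657, np.float64(0.639269406392694))
```

```bash
sed -i "s#cv2.INTER_LINEAR)/S#cv2.INTER_LINEAR).ravel()/S#" fit.py; python3 m5.py w4
```

```text
tee nest (array([474.72924536, 218.16284548, 176.29234895]), np.float64(0.006892626639455557), 7907, np.float64(0.519919059061591))
panel [521.5  87.5] [ 10.8 219.2] 86.34
z samples floor/plateau [np.float64(0.0184), np.float64(0.0304)]
top tee (array([472.04705501, 222.44412834, 176.8911776 ]), np.float64(0.014002648182213306), 1227, np.float64(0.5313773431132844))
top round (array([582.23809607, 207.95115783, 178.11573869]), np.float64(0.02050531469285488), 1155, np.float64(0.6484848484848484))
scene tee (array([472.12276311, 221.80355263, 176.09225459]), np.float64(0.13324052095413208), 640, np.float64(0.51875))
scene round (array([581.51165413, 207.73922358, 174.89667932]), np.float64(0.12563981115818024), 657, np.float64(0.639269406392694))
```

```bash
python3 m4.py w5; python3 m5.py w5 | head -3; python3 - <<'E'
from h import *
for i in range(3):
    s=bot.observe(); print(s['time_s'],s['tool_pos'],yaw(s),Ro.from_rotvec(s['tcp_rot']).as_matrix()[2].round(4), s['joint_vel'].round(4))
E
```

```text
8.9 [ 0.245  0.522 -0.944  1.433  0.422  1.401  0.805] [0.569  0.2117 0.2031] yaw 176.60622189813708 [ 1.2 -0.6 -1.7] 0.0128
n 5488 z [2.7 4.1 6.3] x [-42.9  45. ] y [-40.7  24.1]
tee nest (array([472.43186669, 221.83528326, 176.7182718 ]), np.float64(0.006061868276447058), 8051, np.float64(0.5153397093528754))
panel [520.1  91.8] [ 11.3 218.5] 86.87
z samples floor/plateau [np.float64(0.0185), np.float64(0.0305)]
8.95 [0.56925592 0.21142658 0.20333462] 176.57977607638634 [ 0.001 -0.001 -1.   ] [ 0.0065 -0.0021 -0.0029 -0.0052 -0.002   0.0016  0.0026]
8.95 [0.56925592 0.21142658 0.20333462] 176.57977607638634 [ 0.001 -0.001 -1.   ] [ 0.0065 -0.0021 -0.0029 -0.0052 -0.002   0.0016  0.0026]
8.95 [0.56925592 0.21142658 0.20333462] 176.57977607638634 [ 0.001 -0.001 -1.   ] [ 0.0065 -0.0021 -0.0029 -0.0052 -0.002   0.0016  0.0026]
```

Once settled, the wrist camera puts the nest at (472.4, 221.8) mm, 176.7°, against the top camera's (472.0, 222.4) and the scene camera's (472.1, 221.8). The earlier reading was taken while the arm was still moving. I'll move over the nest and settle.

Request:
{"fn": "apply_moves", "kwargs": {
  "motion": [
    [8, 0.4, 0, 0, 1],
    [18, 0.9, 0, 0, 1],
    [22, 1.1, 0, 0, 1],
    [22, 1.1, 0, 0, 1],
    [17, 0.8, 0, 0, 1],
    [8, 0.4, 0, 0, 1],
    [2.5, 0.1, 0, 0, 1],
    [0, 0, 10, 0, 1],
    [0, 0, 20, 0, 1],
    [0, 0, 25, 0, 1],
    [0, 0, 25, 0, 1],
    [0, 0, 20, 0, 1],
    [0, 0, 10, 0, 1],
    [0, 0, 5, 0, 1],
    [0, 0, 0, 0, 1],
    [0, 0, 0, 0, 1],
    [0, 0, 0, 0, 1]
  ]
}}

```text
time_s: 10.37
tool_pos: [0.4728, 0.2239, 0.0904]
tcp_rot: [0.089, 3.139, 0.002]
wrist_force: [0.4, 0.8, -2.4]
width: 0.0126
```

```bash
python3 - <<'E'
from h import *
s=bot.observe(); print(s['time_s'],s['tool_pos'].round(4),yaw(s),s['joint_vel'].round(3),s['wrist_force'].round(1))
s,im,d=snap('wrist','w6.png'); s=bot.observe(); print(s['time_s'],s['tool_pos'].round(4),yaw(s),T_tool(s)[2].round(4))
E
```

```text
10.3667 [0.4728 0.2239 0.0904] 176.7372508219934 [ 0.001 -0.008 -0.003  0.001  0.001 -0.002 -0.003] [ 0.4  0.8 -2.4]
10.4167 [0.4727 0.2239 0.0904] 176.73975325320666 [-0.0019  0.001  -1.      0.0904]
```

View pics/w6.png

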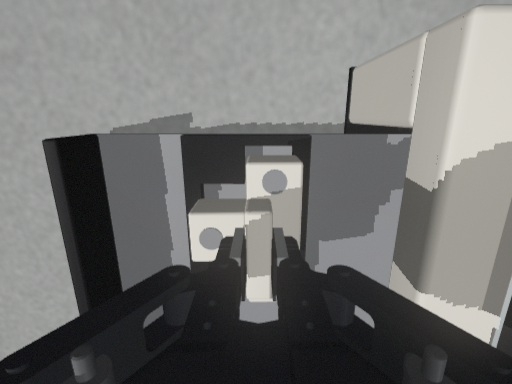

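The held T is at (262,220) and the nest rim shows around it at rows 140-200. I'll refit the nest from here in the tool frame.

```bash
python3 m4.py w7; python3 - <<'E'
from fit import *
Q=np.load('w7_Q.npy'); s=bot.observe(); T=T_tool(s)
C=Q/1000@T[:3,:3].T+T[:3,3]
r=fit(C,(472.3,222.0),176.7,TEE,rad=58);print(r)
p=r[0]; q=np.linalg.inv(T)@np.array([p[0]/1000,p[1]/1000,.018,1]);print('nest in tool mm',(q*1000).round(2),'dyaw',p[2]-yaw(s))
r=fit(C,(472.3,222.0),176.7,TEE,rad=58,fixyaw=True);print(r)
E
```

```text
10.4167 [ 0.275  0.454 -0.965  1.801  0.416  1.104  0.679] [0.4727 0.2239 0.0904] yaw 176.73975325320666 [-0.1  0.1 -0.8] 0.0127
n 5484 z [2.6 4.1 6.3] x [-43.  45.] y [-40.7  24.1]
(array([471.46527784, 222.5971916 , 177.63048154]), np.float64(0.1467779278755188), 4301, np.float64(0.2815624273424785))
nest in tool mm [   1.2    -1.32   72.33 1000.  ] dyaw 0.8915838758070151
(array([471.49497656, 222.25652328, 172.94232507]), np.float64(0.14854466915130615), 4301, np.float64(0.2815624273424785))
```

Request:
{"fn": "apply_moves", "kwargs": {
  "motion": [
    [0.5, -1.8, 3, 0, 1],
    [0, 0, 6, 0, 1],
    [0, 0, 6, 0, 1],
    [0, 0, 5, 0, 1],
    [0, 0, 1, 0, 1],
    [0, 0, 0, 0, 1],
    [0, 0, 0, 0, 1],
    [0, 0, 0, 0, 1]
  ]
}}

```text
time_s: 11.13
tool_pos: [0.4714, 0.2218, 0.0684]
tcp_rot: [0.089, 3.14, 0.0]
wrist_force: [0.6, 0.3, -1.5]
width: 0.0128
```

```bash
python3 m4.py w8; python3 - <<'E'
from fit import *
Q=np.load('w8_Q.npy'); s=bot.observe(); T=T_tool(s)
C=Q/1000@T[:3,:3].T+T[:3,3]
M=(np.hypot(C[...,0]-.4721,C[...,1]-.2221)<.058)&(C[...,2]>.005)&(C[...,2]<.036)
a=np.radians(-3.3);c=np.array([.4721,.2221])
L=(C[M][:,:2]-c)@np.array([[-np.cos(a),-np.sin(a)],[np.sin(a),-np.cos(a)]]).T*1000  # T-frame approx
Z=C[M][:,2]*1000
# edge at +x end: points with |y-( -9)|<12
for nm,sel,ax in(('end x+',(L[:,1]>-25)&(L[:,1]<5)&(L[:,0]>38),0),('stem y+',(abs(L[:,0])<14)&(L[:,1]>35),1),('bar y-',(abs(L[:,0])<44)&(L[:,1]<-20),1),('stem x+',(L[:,1]>16)&(L[:,1]<40)&(L[:,0]>8)&(L[:,0]<40),0)):
    z=Z[sel];l=L[sel][:,ax]
    if len(l): print(nm,len(l),'plateau range',l[z>27].min().round(1) if (z>27).any() else None,l[z>27].max().round(1) if (z>27).any() else None,'floor',(l[z<24].min().round(1),l[z<24].max().round(1)) if (z<24).any() else None)
E
```

```text
11.1333 [ 0.262  0.479 -0.947  1.826  0.442  1.065  0.662] [0.4714 0.2218 0.0684] yaw 176.75685294775906 [ 0.6  0.3 -1.5] 0.0128
n 5493 z [2.6 4.1 6.3] x [-42.7  45.1] y [-40.8  24.1]
end x+ 752 plateau range 47.5 55.0 floor (np.float64(43.3), np.float64(55.1))
stem y+ 407 plateau range 43.4 56.3 floor (np.float64(35.1), np.float64(43.9))
bar y- 2997 plateau range -40.2 -27.4 floor (np.float64(-57.8), np.float64(-20.1))
stem x+ 1250 plateau range 16.0 39.9 floor (np.float64(11.1), np.float64(14.9))
```

View pics/w8.png

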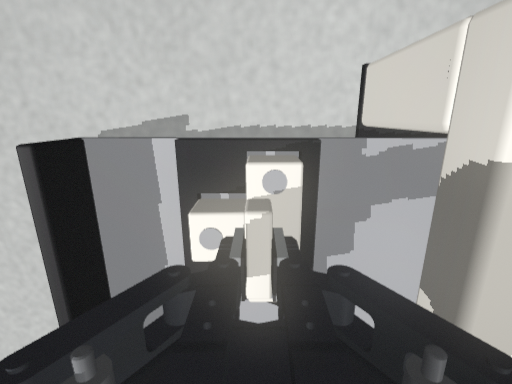

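At this height the nest edges measure x+ 47.5, y+ 43.4 and y- -27.4 mm about (472.1, 222.1). That matches the given nest to 0.1 mm. I'll trim by -0.7/+0.3 mm and insert gently.

Request:
{"fn": "apply_moves", "kwargs": {
  "motion": [
    [-0.7, 0.3, 0, 0, 1],
    [0, 0, 0, 0, 1],
    [0, 0, 3, 0, 1],
    [0, 0, 4, 0, 1],
    [0, 0, 4, 0, 1],
    [0, 0, 3, 0, 1],
    [0, 0, 1.5, 0, 1],
    [0, 0, 0, 0, 1],
    [0, 0, 0, 0, 1]
  ]
}}

```text
time_s: 11.93
tool_pos: [0.4719, 0.222, 0.0526]
tcp_rot: [-0.089, -3.14, -0.0]
wrist_force: [0.2, -0.6, -0.7]
width: 0.0125
```

```bash
python3 - <<'E'
from h import *
s=bot.observe(); print(s['time_s'],s['tool_pos'].round(4),yaw(s),s['wrist_force'].round(1),s['ft_torque'].round(2),T_tool(s)[2].round(4))
E
```

```text
11.9333 [0.4719 0.222  0.0526] 176.76093370464986 [ 0.2 -0.6 -0.7] [-0.04 -0.06 -0.01] [ 2.00e-04  1.00e-04 -1.00e+00  5.26e-02]
```

Request:
{"fn": "apply_moves", "kwargs": {
  "motion": [
    [0, 0, 0.6, 0, 1],
    [0, 0, 0, 0, 1],
    [0, 0, 0, 0, 0],
    [0, 0, 0, 0, 0],
    [0, 0, 0, 0, 0],
    [0, 0, 0, 0, 0],
    [0, 0, 0, 0, 0],
    [0, 0, 0, 0, 0],
    [0, 0, 0, 0, 0]
  ]
}}

```text
time_s: 12.68
tool_pos: [0.4717, 0.2202, 0.0516]
tcp_rot: [-0.091, -3.139, 0.004]
wrist_force: [-0.3, -5.0, 0.3]
width: 0.0852
```

Request:
{"fn": "apply_moves", "kwargs": {
  "motion": [
    [0, 0, -5, 0, 0],
    [0, 0, -15, 0, 0],
    [0, 0, -25, 0, 0],
    [0, 0, -30, 0, 0],
    [0, 0, -30, 0, 0],
    [0, 0, -25, 0, 0],
    [0, 0, -15, 0, 0],
    [0, 0, -5, 0, 0],
    [0, 0, 0, 0, 0],
    [0, 0, 0, 0, 0]
  ]
}}

```text
time_s: 13.52
tool_pos: [0.4718, 0.2218, 0.2015]
tcp_rot: [-0.089, -3.14, 0.0]
wrist_force: [0.6, -0.1, 0.5]
width: 0.0855
```

```bash
python3 m4.py w9; python3 - <<'E'
from fit import *
Q=np.load('w9_Q.npy'); s=bot.observe(); T=T_tool(s)
C=Q/1000@T[:3,:3].T+T[:3,3]
P,c,sz,a=rib(C,(.472,.222),zlo=.064,zhi=.080);print('rib',len(P),c,sz,a,np.median(C[(np.hypot(C[...,0]-.472,C[...,1]-.222)<.05)&(C[...,2]>.064)&(C[...,2]<.08)][:,2]))
b=C[(np.hypot(C[...,0]-.472,C[...,1]-.222)<.05)&(C[...,2]>.04)&(C[...,2]<.056)];print('body top',np.median(b[:,2]).round(4))
A=np.c_[b[:,:2]-b[:,:2].mean(0),np.ones(len(b))];print('plane',np.linalg.lstsq(A,b[:,2],rcond=None)[0].round(4))
E
```

```text
13.5167 [ 0.35   0.334 -1.037  1.665  0.296  1.313  0.775] [0.4718 0.2218 0.2015] yaw 176.7526141449547 [ 0.6 -0.1  0.5] 0.0855Traceback (most recent call last):
  File "m4.py", line 8, in <module>
    P=Q[M]; print('n',M.sum(),'z',np.percentile(P[:,2],[5,50,95]).round(1),'x',np.percentile(P[:,0],[0.5,99.5]).round(1),'y',np.percentile(P[:,1],[.5,99.5]).round(1))
                                  ~~~~~~~~~~~~~^^^^^^^^^^^^^^^^^^
    return _quantile_unchecked(
        a, q, axis, out, overwrite_input, method, keepdims, weights)
    return _ureduce(a,
                    func=_quantile_ureduce_func,
    ...<5 lines>...
                    overwrite_input=overwrite_input,
                    method=method)
    r = func(a, **kwargs)
    result = _quantile(arr,
                       quantiles=q,
    ...<2 lines>...
                       out=out,
                       weights=wgt)
    slices_having_nans = np.isnan(arr[-1, ...])
                                  ~~~^^^^^^^^^
IndexError: index -1 is out of bounds for axis 0 with size 0
Traceback (most recent call last):
FileNotFoundError: [Errno 2] No such file or directory: 'w9_Q.npy'
```

View pics/w9.png

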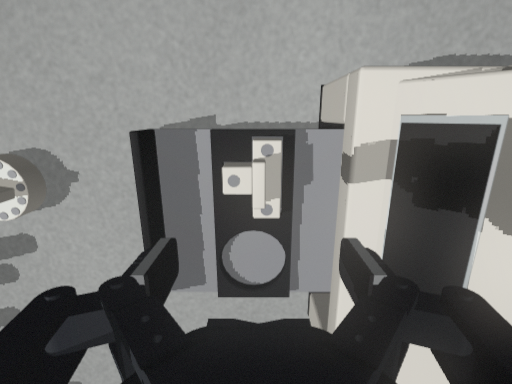

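The T sits in its nest at about (255,180) in the wrist view, and the round nest at (253,257) is clear. I'll measure the seat and the carrier.

```bash
cat > m6.py <<'E'
import sys
from fit import *
fn=sys.argv[1]
s,im,d=snap('wrist',fn+'.png'); C=cloud('wrist',d,s); np.save(fn+'_C.npy',C)
print(s['time_s'],s['tool_pos'].round(4),round(yaw(s),2),s['joint_pos'].round(3))
near=np.hypot(C[...,0]-.472,C[...,1]-.222)<.06
P,c,sz,a=rib(C,(.472,.222),zlo=.065,zhi=.080);print('tee rib',len(P),c.round(4),np.round(sz,1),round(a,2),'z',np.median(C[near&(C[...,2]>.065)&(C[...,2]<.08)][:,2]).round(4))
b=C[near&(C[...,2]>.042)&(C[...,2]<.054)];print('body top',np.median(b[:,2]).round(4))
A=np.c_[b[:,:2]-b[:,:2].mean(0),np.ones(len(b))];print('plane',np.linalg.lstsq(A,b[:,2],rcond=None)[0].round(4))
M=(C[...,2]>.055)&(C[...,2]<.07)&(C[...,1]>.06)&(C[...,1]<.13)&(C[...,0]>.35)&(C[...,0]<.66)
if M.sum()>20: r=cv2.minAreaRect(C[M][:,:2].astype(np.float32)*1000);print('panel',np.round(r[0],1),np.round(r[1],1),round(r[2],2))
print('round',fit(C,(582.3,207.8),176.75,CIR,rad=55,fixyaw=True))
P,c,sz,a=rib(C,(.47,-.095));print('rotor rib',len(P),c.round(4),np.round(sz,1),a)
E
python3 m6.py w10
```

```text
13.5667 [0.4715 0.2216 0.201 ] 176.75 [ 0.35   0.334 -1.036  1.666  0.296  1.313  0.775]
tee rib 617 [0.4715 0.2216] [12.7 49.6] 177.09 z 0.0723
body top 0.0484
plane [0.0022 0.0003 0.0484]
panel [475.6  94.8] [ 10.9 131. ] 86.48
round (array([582.08685417, 208.43634431, 177.08323766]), np.float64(0.01979234255850315), 4601, np.float64(0.6209519669637036))
rotor rib 57 [ 0.4739 -0.0709] [ 4.6 13.6] 177.88264
```

The T is home: body top at 48.4 mm (48 expected), flat, rib at (471.5, 221.6). The round nest is at about (582.2, 208.0). On to the rotor.

Request:
{"fn": "apply_moves", "kwargs": {
  "motion": [
    [-0.5, -10, 0, 0, 0],
    [-1, -20, 0, 0, 0],
    [-1.6, -32, 0, 0, 0],
    [-2, -38, 0, 0, 0],
    [-2, -38, 0, 0, 0],
    [-2, -38, 0, 0, 0],
    [-2, -38, 0, 0, 0],
    [-2, -38, 0, 0, 0],
    [-1.6, -32, 0, 0, 0],
    [-1, -20, 0, 0, 0],
    [-0.5, -10, 0, 0, 0],
    [-0.3, -2.5, 0, 0, 0]
  ]
}}

```text
time_s: 14.62
tool_pos: [0.4698, -0.0968, 0.2011]
tcp_rot: [-0.094, -3.138, -0.001]
wrist_force: [-0.3, -0.1, -0.2]
width: 0.0853
```

Request:
{"fn": "apply_moves", "kwargs": {
  "motion": [
    [0, 0, 0, 0.123, 0],
    [0, 0, 0, 0.123, 0],
    [0, 0, 0, 0.123, 0],
    [0, 0, 0, 0.123, 0],
    [0, 0, 0, 0.123, 0],
    [0, 0, 0, 0.123, 0],
    [0, 0, 0, 0.123, 0],
    [0, 0, 0, 0.123, 0],
    [0, 0, 0, 0.123, 0],
    [0, 0, 0, 0.123, 0],
    [0, 0, 0, 0.123, 0],
    [0, 0, 0, 0.123, 0],
    [0, 0, 0, 0.123, 0],
    [0, 0, 0, 0.123, 0],
    [0, 0, 0, 0, 0],
    [0, 0, 0, 0, 0],
    [0, 0, 0, 0, 0]
  ]
}}

```text
time_s: 16.03
tool_pos: [0.4706, -0.0938, 0.2019]
tcp_rot: [-2.434, -1.986, -0.0]
wrist_force: [-0.9, 0.8, 0.5]
width: 0.0853
```

```bash
cat > m7.py <<'E'
import sys
from fit import *
fn=sys.argv[1]
s,im,d=snap('wrist',fn+'.png'); C=cloud('wrist',d,s); np.save(fn+'_C.npy',C)
print(s['time_s'],s['tool_pos'].round(4),'yaw',round(yaw(s),2),s['joint_pos'].round(3),s['joint_vel'].round(3).max())
P,c,sz,a=rib(C,(.47,-.095));print('rotor rib',len(P),c.round(4),np.round(sz,1),round(a,2))
T=T_tool(s); q=np.linalg.inv(T)@np.append(c,[.054,1]); print('rib in tool mm',(q[:3]*1000).round(1),'dyaw',round(a-yaw(s),2))
b=C[(np.hypot(C[...,0]-.47,C[...,1]+.095)<.06)&(C[...,2]>.022)&(C[...,2]<.036)][:,:2]*1000
(x,y),r=cv2.minEnclosingCircle(b.astype(np.float32));print('disc',np.round([x,y,r],1),'z')
E
python3 m7.py w11
```

```text
16.0333 [ 0.4706 -0.0938  0.2019] yaw 78.44 [ 0.806  0.145 -0.734  1.773  0.101  1.263 -0.156] 0.01
rotor rib 581 [ 0.47   -0.0949] [13.5 49.6] 78.63
rib in tool mm [ -1.3  -0.3 147.9] dyaw 0.19
disc [470.1 -95.2  39.9] z
```

View pics/w11.png

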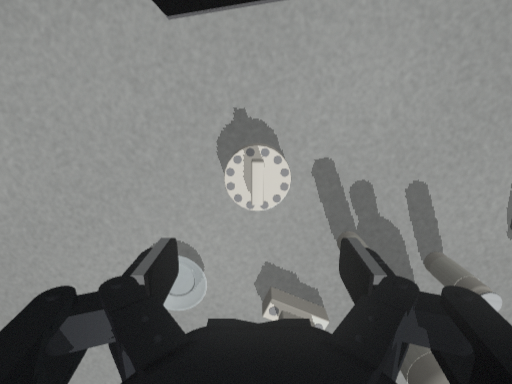

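The rotor is at (258,178) with its rib aligned to the tool, 1.3 mm off. I'll descend and grip.

Request:
{"fn": "apply_moves", "kwargs": {
  "motion": [
    [-1.3, -0.3, 25, 0, 0],
    [0, 0, 30, 0, 0],
    [0, 0, 30, 0, 0],
    [0, 0, 30, 0, 0],
    [0, 0, 25, 0, 0],
    [0, 0, 15, 0, 0],
    [0, 0, 8, 0, 0],
    [0, 0, 4, 0, 0],
    [0, 0, 0, 0, 0],
    [0, 0, 0, 0, 0]
  ]
}}

```text
time_s: 16.92
tool_pos: [0.4707, -0.0962, 0.036]
tcp_rot: [2.439, 1.979, 0.002]
wrist_force: [-0.4, -0.2, 0.4]
width: 0.0854
```

Request:
{"fn": "apply_moves", "kwargs": {
  "motion": [
    [0, 0, 0, 0, 1],
    [0, 0, 0, 0, 1],
    [0, 0, 0, 0, 1],
    [0, 0, 0, 0, 1],
    [0, 0, 0, 0, 1],
    [0, 0, 0, 0, 1],
    [0, 0, 0, 0, 1],
    [0, 0, 0, 0, 1],
    [0, 0, 0, 0, 1],
    [0, 0, 0, 0, 1]
  ]
}}

```text
time_s: 17.75
tool_pos: [0.4703, -0.0963, 0.0355]
tcp_rot: [2.44, 1.979, 0.001]
wrist_force: [-1.7, -1.2, 6.0]
width: 0.0124
```

Request:
{"fn": "apply_moves", "kwargs": {
  "motion": [
    [0, 0, -4, 0, 1],
    [0, 0, -8, 0, 1],
    [0, 0, -15, 0, 1],
    [0, 0, -25, 0, 1],
    [0, 0, -30, 0, 1],
    [0, 0, -30, 0, 1],
    [0, 0, -30, 0, 1],
    [0, 0, -20, 0, 1],
    [0, 0, -6, 0, 1],
    [0, 0, 0, 0, 1],
    [0, 0, 0, 0, 1]
  ]
}}

```text
time_s: 18.67
tool_pos: [0.4694, -0.0963, 0.2023]
tcp_rot: [-2.44, -1.978, 0.001]
wrist_force: [-1.0, 0.2, -1.2]
width: 0.0132
```

```bash
cat > m8.py <<'E'
import sys
from fit import *
fn=sys.argv[1]
s,im,d=snap('wrist',fn+'.png'); C=cloud('wrist',d,s); np.save(fn+'_C.npy',C)
print(s['time_s'],s['tool_pos'].round(4),'yaw',round(yaw(s),2),s['joint_pos'].round(3),s['wrist_force'].round(1),round(float(s['width']),4))
T=T_tool(s); Q=(C-T[:3,3])@T[:3,:3]*1000
M=(d>0)&(np.hypot(Q[...,0],Q[...,1])<55)&(Q[...,2]>-1)&(Q[...,2]<9);P=Q[M]
print('n',M.sum(),'z',np.percentile(P[:,2],[5,50,95]).round(1),'x',np.percentile(P[:,0],[.2,99.8]).round(1),'y',np.percentile(P[:,1],[.2,99.8]).round(1))
(x,y),r=cv2.minEnclosingCircle(P[:,:2].astype(np.float32));print('disc in tool',np.round([x,y,r],1))
# circle LSQ on the far rim
from scipy.optimize import least_squares
a=np.arctan2(P[:,1],P[:,0]);rim=[]
for k in np.arange(-3.1,3.1,.1):
    m=(a>k)&(a<k+.1)
    if m.sum()>5: j=np.hypot(*P[m][:,:2].T).argmax(); rim.append(P[m][j,:2])
rim=np.array(rim); rim=rim[np.hypot(*rim.T)>34]
f=least_squares(lambda p:np.hypot(rim[:,0]-p[0],rim[:,1]-p[1])-40,[0,0],loss='soft_l1');print('rim fit',f.x.round(2),len(rim),np.abs(f.fun).mean().round(2))
E
python3 m8.py w12
```

```text
18.6667 [ 0.4694 -0.0963  0.2023] yaw 78.08 [ 0.816  0.144 -0.739  1.773  0.102  1.264 -0.157] [-1.   0.2 -1.2] 0.0132
n 7095 z [3.5 4.9 6.2] x [-19.1  40.3] y [-37.5  40. ]
disc in tool [ 1.3  1.3 39.9]
rim fit [0.65 1.28] 43 0.34
```

View pics/w12.png

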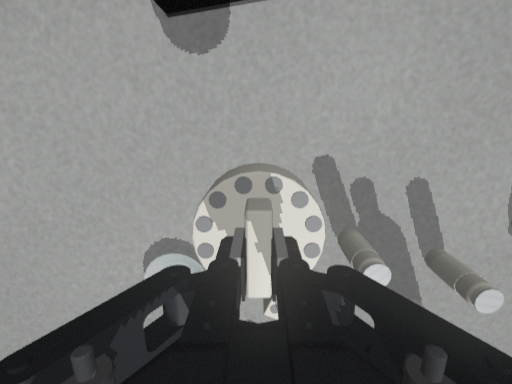

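```bash
python3 - <<'E'
from h import *
from scipy.optimize import least_squares
C=np.load('w12_C.npy'); s=bot.observe(); T=T_tool(s); Q=(C-T[:3,3])@T[:3,:3]*1000
M=(np.hypot(Q[...,0],Q[...,1])<55)&(Q[...,2]>3)&(Q[...,2]<7.0)
m=M.astype(np.uint8); n,l,st,_=cv2.connectedComponentsWithStats(m); k=1+st[1:,4].argmax(); m=(l==k)
E=[];
for v in range(m.shape[0]):
    u=np.flatnonzero(m[v])
    if len(u)>20: E.append(np.r_[v,u[0],u[-1],Q[v,u[0],:2],Q[v,u[-1],:2]])
E=np.array(E); print(E[::6].round(1))
P=np.r_[E[:,3:5],E[:,5:7]]; 
f=least_squares(lambda p:np.hypot(P[:,0]-p[0],P[:,1]-p[1])-40,[0,0],loss='soft_l1',f_scale=.3);print(f.x.round(2),np.median(abs(f.fun)))
L=E[:,3:5];R=E[:,5:7]
E
python3 m8.py w13 | tail -3
```

```text
[[ 1.71e+02  2.44e+02  2.72e+02  3.98e+01 -6.40e+00  3.97e+01  9.30e+00]
 [ 1.77e+02  2.26e+02  2.89e+02  3.63e+01 -1.66e+01  3.65e+01  1.88e+01]
 [ 1.83e+02  2.18e+02  2.99e+02  3.32e+01 -2.11e+01  3.29e+01  2.46e+01]
 [ 1.89e+02  2.10e+02  3.07e+02  2.93e+01 -2.60e+01  2.95e+01  2.92e+01]
 [ 1.95e+02  2.05e+02  3.12e+02  2.57e+01 -2.91e+01  2.59e+01  3.23e+01]
 [ 2.01e+02  2.01e+02  3.16e+02  2.26e+01 -3.12e+01  2.21e+01  3.50e+01]
 [ 2.07e+02  1.98e+02  3.19e+02  1.90e+01 -3.31e+01  1.93e+01  3.64e+01]
 [ 2.13e+02  1.96e+02  3.21e+02  1.51e+01 -3.46e+01  1.50e+01  3.82e+01]
 [ 2.19e+02  1.93e+02  3.23e+02  1.09e+01 -3.70e+01  1.16e+01  3.94e+01]
 [ 2.25e+02  1.93e+02  3.24e+02  7.90e+00 -3.67e+01  8.00e+00  4.01e+01]
 [ 2.31e+02  1.92e+02  3.24e+02  3.80e+00 -3.77e+01  3.90e+00  4.06e+01]
 [ 2.37e+02  1.93e+02  3.24e+02  0.00e+00 -3.73e+01  3.00e-01  4.07e+01]
 [ 2.43e+02  1.94e+02  3.23e+02 -3.30e+00 -3.67e+01 -3.90e+00  4.04e+01]
 [ 2.49e+02  1.95e+02  3.22e+02 -7.40e+00 -3.64e+01 -7.70e+00  4.00e+01]
 [ 2.55e+02  1.98e+02  3.19e+02 -1.16e+01 -3.49e+01 -1.14e+01  3.83e+01]]
[0.31 1.66] 0.4372527789794063
n 7094 z [3.5 4.9 6.2] x [-19.1  40.3] y [-37.5  40. ]
disc in tool [ 2.   1.3 40. ]
rim fit [0.69 1.27] 43 0.34
```

```bash
python3 - <<'E'
from h import *
C=np.load('w13_C.npy'); s=bot.observe(); T=T_tool(s); Q=(C-T[:3,3])@T[:3,:3]*1000
M=(np.hypot(Q[...,0],Q[...,1])<46)&(Q[...,2]>0)&(Q[...,2]<10)
P=Q[M]
for i in range(3):
    A=np.c_[P[:,:2],np.ones(len(P))];x=np.linalg.lstsq(A,P[:,2],rcond=None)[0];r=P[:,2]-A@x;P=P[abs(r)<1.5]
print('rotor plane',x.round(4),r.std().round(2),len(P))
Q3=np.load('w7_Q.npy');M=(abs(Q3[...,0])<46)&(abs(Q3[...,1])<42)&(Q3[...,2]>0)&(Q3[...,2]<10);P=Q3[M]
for i in range(3):
    A=np.c_[P[:,:2],np.ones(len(P))];x=np.linalg.lstsq(A,P[:,2],rcond=None)[0];r=P[:,2]-A@x;P=P[abs(r)<1.5]
print('tee plane',x.round(4),r.std().round(2),len(P))
# rib top region
for nm,q in(('rotor',Q),('tee',Q3)):
    M=(abs(q[...,0])<30)&(abs(q[...,1])<12)&(q[...,2]>-24)&(q[...,2]<-16)&(q[...,0]>12);P=q[M]
    print(nm,'rib',np.percentile(P[:,1],[1,50,99]).round(1),np.percentile(P[:,0],[1,99]).round(1),np.median(P[:,2]).round(1))
E
```

```text
rotor plane [ 1.9000e-03 -1.1000e-03  4.6692e+00] 0.67 6553
tee plane [2.0000e-03 1.0000e-03 4.0125e+00] 0.64 4729
rotor rib [-5.3  1.6  8.1] [12.2 25.8] -18.9
tee rib [-7.5 -0.7  6.2] [12.1 25.1] -19.7
```

The rotor is flat in the grip, with its centre at about (0.5, 1.45) mm in the tool frame. I'll compensate for that offset. I'll place it at tool yaw 130°, which keeps the opening fingers away from both the housing and the T.

Request:
{"fn": "apply_moves", "kwargs": {
  "motion": [
    [0, 0, 0, -0.1133, 1],
    [0, 0, 0, -0.1133, 1],
    [0, 0, 0, -0.1133, 1],
    [0, 0, 0, -0.1133, 1],
    [0, 0, 0, -0.1133, 1],
    [0, 0, 0, -0.1133, 1],
    [0, 0, 0, -0.1133, 1],
    [0, 0, 0, -0.1133, 1],
    [0, 0, 0, 0, 1],
    [0, 0, 0, 0, 1]
  ]
}}

```text
time_s: 19.6
tool_pos: [0.4693, -0.0961, 0.202]
tcp_rot: [-1.331, -2.843, -0.0]
wrist_force: [-0.2, -0.7, -0.3]
width: 0.0128
```

Request:
{"fn": "apply_moves", "kwargs": {
  "motion": [
    [4.6, 8, 0, 0, 1],
    [10.3, 18, 0, 0, 1],
    [16, 28, 0, 0, 1],
    [19.4, 34, 0, 0, 1],
    [19.4, 34, 0, 0, 1],
    [19.4, 34, 0, 0, 1],
    [19.4, 34, 0, 0, 1],
    [19.4, 34, 0, 0, 1],
    [16, 28, 0, 0, 1],
    [10.3, 18, 0, 0, 1],
    [4.6, 8, 0, 0, 1],
    [1.2, 2.6, 0, 0, 1],
    [0, 0, 0, 0, 1],
    [0, 0, 0, 0, 1],
    [0, 0, 0, 0, 1],
    [0, 0, 0, 0, 1]
  ]
}}

```text
time_s: 20.93
tool_pos: [0.5822, 0.2049, 0.2033]
tcp_rot: [1.331, 2.845, -0.001]
wrist_force: [-0.7, -0.6, -0.0]
width: 0.0126
```

```bash
python3 m8.py w14; python3 - <<'E'
from h import *
C=np.load('w14_C.npy'); s=bot.observe(); T=T_tool(s); Q=(C-T[:3,3])@T[:3,:3]*1000
M=(abs(Q[...,0])<30)&(abs(Q[...,1])<12)&(Q[...,2]>-24)&(Q[...,2]<-16)&(Q[...,0]>12);P=Q[M]
print('rib',np.percentile(P[:,1],[1,50,99]).round(1),np.percentile(P[:,0],[1,99]).round(1),np.median(P[:,2]).round(1))
snap('scene','scene3.png')
E
```

```text
20.9333 [0.5822 0.2049 0.2033] yaw 129.86 [ 0.211  0.52  -0.875  1.406  0.398  1.398  0.029] [-0.7 -0.6 -0. ] 0.0126
n 7091 z [3.6 5.  6.3] x [-19.7  39.5] y [-38.2  39.2]
disc in tool [ 0.8  0.5 39.9]
rim fit [-0.04  0.52] 44 0.36
rib [-6.3  0.1  7.1] [12.1 24.9] -18.6
```

View pics/w14.png

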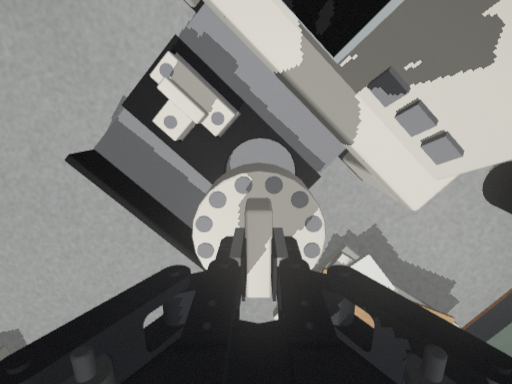

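The wrist view shows the rotor at (258,225) over the round nest at (262,165), and the seated T at about (195,95). I'll go down to just above the nest, let the arm settle and recheck.

Request:
{"fn": "apply_moves", "kwargs": {
  "motion": [
    [0, 0, 10, 0, 1],
    [0, 0, 20, 0, 1],
    [0, 0, 25, 0, 1],
    [0, 0, 25, 0, 1],
    [0, 0, 25, 0, 1],
    [0, 0, 15, 0, 1],
    [0, 0, 8, 0, 1],
    [0, 0, 3, 0, 1],
    [0, 0, 0, 0, 1],
    [0, 0, 0, 0, 1],
    [0, 0, 0, 0, 1],
    [0, 0, 0, 0, 1],
    [0, 0, 0, 0, 1]
  ]
}}

```text
time_s: 22.12
tool_pos: [0.5824, 0.207, 0.0731]
tcp_rot: [1.327, 2.846, 0.002]
wrist_force: [0.2, -0.3, -1.2]
width: 0.0126
```

```bash
python3 m8.py w15; python3 - <<'E'
from fit import *
C=np.load('w15_C.npy'); s=bot.observe(); print(s['tool_pos'].round(4),s['joint_vel'].round(3),s['wrist_force'].round(1))
c0=np.array([582.3,207.9])
P=C.reshape(-1,3)*1000; d=P[:,:2]-c0; r=np.hypot(*d.T); a=np.degrees(np.arctan2(d[:,1],d[:,0]))
# inner edge of plateau per angle
M=(P[:,2]>26.5)&(P[:,2]<33)&(r>36)&(r<52)
ed=[]
for k in range(-180,180,6):
    m=M&(a>k)&(a<k+6)
    if m.sum()>8: rr=np.percentile(r[m],2); ed.append((k+3,rr,m.sum()))
print([(k,round(x,1),n) for k,x,n in ed])
T=T_tool(s)
near=np.hypot(C[...,0]-.472,C[...,1]-.222)<.06
R,c,sz,an=rib(C,(.472,.222),zlo=.065,zhi=.080);print('tee rib',len(R),c.round(4),np.round(sz,1),round(an,2))
E
```

```text
22.1167 [0.5824 0.207  0.0731] yaw 130.01 [ 0.184  0.631 -0.819  1.56   0.488  1.165 -0.037] [ 0.2 -0.3 -1.2] 0.0126
n 7109 z [3.6 5.  6.3] x [-19.6  39.6] y [-38.3  39.2]
disc in tool [ 0.4  0.6 39.9]
rim fit [-0.07  0.46] 44 0.37
[0.5823 0.2069 0.0728] [-0.002  0.003  0.002  0.003 -0.001 -0.001 -0.001] [ 0.4 -0.5 -0.4]
[(-177, np.float64(42.0), np.int64(102)), (-171, np.float64(42.2), np.int64(100)), (-165, np.float64(41.9), np.int64(98)), (-159, np.float64(41.8), np.int64(98)), (-153, np.float64(42.5), np.int64(90)), (-147, np.float64(44.3), np.int64(73)), (-141, np.float64(45.6), np.int64(56)), (-135, np.float64(47.6), np.int64(38)), (-129, np.float64(49.4), np.int64(24)), (27, np.float64(50.1), np.int64(19)), (33, np.float64(48.0), np.int64(31)), (39, np.float64(45.9), np.int64(54)), (45, np.float64(44.8), np.int64(68)), (51, np.float64(43.1), np.int64(84)), (57, np.float64(43.1), np.int64(86)), (63, np.float64(42.9), np.int64(91)), (69, np.float64(43.0), np.int64(80)), (75, np.float64(43.1), np.int64(62)), (81, np.float64(42.9), np.int64(59)), (87, np.float64(42.9), np.int64(55)), (93, np.float64(42.8), np.int64(61)), (99, np.float64(42.9), np.int64(70)), (105, np.float64(42.7), np.int64(90)), (111, np.float64(42.7), np.int64(98)), (117, np.float64(42.9), np.int64(100)), (123, np.float64(42.6), np.int64(104)), (129, np.float64(42.7), np.int64(102)), (135, np.float64(42.6), np.int64(104)), (141, np.float64(42.6), np.int64(103)), (147, np.float64(42.8), np.int64(104)), (153, np.float64(42.4), np.int64(103)), (159, np.float64(42.4), np.int64(102)), (165, np.float64(42.3), np.int64(102)), (171, np.float64(42.3), np.int64(107)), (177, np.float64(42.3), np.int64(99))]
tee rib 3301 [0.4726 0.2216] [14.7 50.2] 176.72
```

View pics/w15.png

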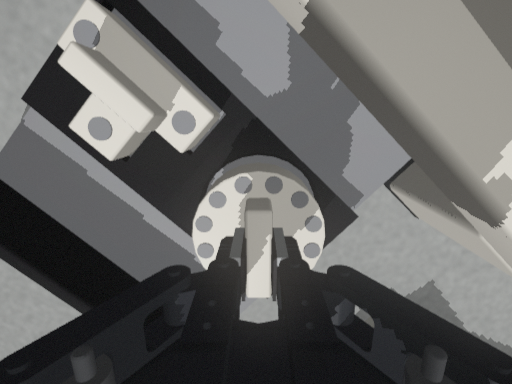

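Nest edges put the round nest at about (582.5, 208.2). The rotor centre is at about (582.7, 207.1). I'll trim +0.9/+0.5 mm and lower.

Request:
{"fn": "apply_moves", "kwargs": {
  "motion": [
    [0.9, 0.5, 0, 0, 1],
    [0, 0, 2, 0, 1],
    [0, 0, 4, 0, 1],
    [0, 0, 4, 0, 1],
    [0, 0, 4, 0, 1],
    [0, 0, 3, 0, 1],
    [0, 0, 1.5, 0, 1],
    [0, 0, 0.5, 0, 1],
    [0, 0, 0, 0, 1],
    [0, 0, 0, 0, 1]
  ]
}}

```text
time_s: 23.0
tool_pos: [0.5816, 0.208, 0.0535]
tcp_rot: [1.327, 2.848, 0.0]
wrist_force: [-3.1, -1.4, 6.0]
width: 0.0124
```

```bash
python3 - <<'E'
from h import *
s=bot.observe(); print(s['time_s'],s['tool_pos'].round(4),yaw(s),s['wrist_force'].round(1),s['ft_torque'].round(2),T_tool(s)[2].round(4))
E
```

```text
23.0 [0.5816 0.208  0.0535] 130.03052706275062 [-3.1 -1.4  6. ] [-0.22  0.61  0.02] [ 0.00e+00  1.00e-04 -1.00e+00  5.35e-02]
```

The tool reads 6 N upward at TCP 53.5 mm, so the rotor's underside is at about 18.5 mm, on the nest floor. I'll release.

Request:
{"fn": "apply_moves", "kwargs": {
  "motion": [
    [0, 0, 0, 0, 0],
    [0, 0, 0, 0, 0],
    [0, 0, 0, 0, 0],
    [0, 0, 0, 0, 0],
    [0, 0, 0, 0, 0],
    [0, 0, 0, 0, 0],
    [0, 0, 0, 0, 0]
  ]
}}

```text
time_s: 23.58
tool_pos: [0.5818, 0.2078, 0.0531]
tcp_rot: [-1.327, -2.847, -0.0]
wrist_force: [0.6, -0.3, 1.2]
width: 0.0853
```

Request:
{"fn": "apply_moves", "kwargs": {
  "motion": [
    [0, 0, -5, 0, 0],
    [0, 0, -15, 0, 0],
    [0, 0, -25, 0, 0],
    [0, 0, -30, 0, 0],
    [0, 0, -30, 0, 0],
    [0, 0, -25, 0, 0],
    [0, 0, -15, 0, 0],
    [0, 0, -5, 0, 0],
    [0, 0, 0, 0, 0],
    [0, 0, 0, 0, 0],
    [0, 0, 0, 0, 0]
  ]
}}

```text
time_s: 24.5
tool_pos: [0.5811, 0.2073, 0.2015]
tcp_rot: [-1.327, -2.846, 0.003]
wrist_force: [0.6, 0.9, -0.3]
width: 0.0849
```

```bash
cat > m9.py <<'E'
import sys
from fit import *
fn=sys.argv[1]
s,im,d=snap('wrist',fn+'.png'); C=cloud('wrist',d,s); np.save(fn+'_C.npy',C)
print(s['time_s'],s['tool_pos'].round(4),'yaw',round(yaw(s),2),s['joint_pos'].round(3),s['wrist_force'].round(1))
for nm,c in(('tee',(.4721,.2221)),('rotor',(.5825,.2082))):
    R,cc,sz,a=rib(C,c,zlo=.065,zhi=.08); near=np.hypot(C[...,0]-c[0],C[...,1]-c[1])<.055
    z=C[near&(C[...,2]>.065)&(C[...,2]<.08)][:,2]
    b=C[near&(C[...,2]>.041)&(C[...,2]<.056)]
    for i in range(3):
        A=np.c_[b[:,:2]-b[:,:2].mean(0),np.ones(len(b))];x=np.linalg.lstsq(A,b[:,2],rcond=None)[0];r=b[:,2]-A@x;b=b[abs(r)<.0015]
    print(nm,'rib',cc.round(4),np.round(sz,1),round(a,2),'z',np.median(z).round(4),'body plane',x.round(4),len(b),'enc',np.round(cv2.minEnclosingCircle((b[:,:2]*1000).astype(np.float32)),1) if nm=='rotor' else '')
E
sed -i "s/np.round(cv2.minEnclosingCircle((b\[:,:2\]\*1000).astype(np.float32)),1)/cv2.minEnclosingCircle((b[:,:2]*1000).astype(np.float32))/" m9.py
python3 m9.py w16
```

```text
24.5 [0.5811 0.2073 0.2015] yaw 130.02 [ 0.206  0.523 -0.875  1.407  0.399  1.398  0.027] [ 0.6  0.9 -0.3]
tee rib [0.4722 0.2221] [14.2 50.4] 176.72 z 0.0721 body plane [-0.0009 -0.0019  0.0484] 2711 enc 
rotor rib [0.5817 0.2088] [13.8 49.5] 129.87 z 0.0721 body plane [0.0013 0.0002 0.0485] 2912 enc ((581.6716918945312, 208.7852020263672), 39.674129486083984)
```

View pics/w16.png

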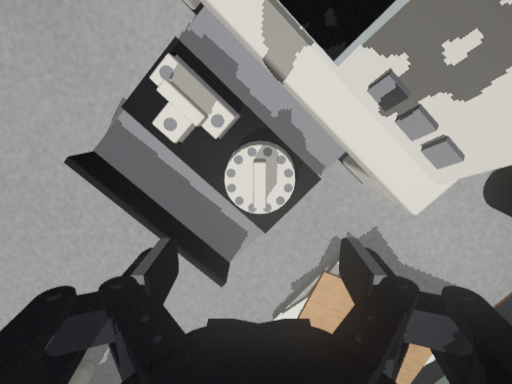

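Both parts are seated. T rib is at (472.2, 222.1) and the rotor at (581.7, 208.8), both tops at 72.1 mm and flat to about 0.002. Next I'll shut the gripper, go in front of the panel and turn so the narrow side of the fingers faces it.

Request:
{"fn": "apply_moves", "kwargs": {
  "motion": [
    [-4.4, -8, 0, 0, 1],
    [-9.8, -18, 0, 0, 1],
    [-15.3, -28, 0, 0, 1],
    [-16.4, -30, 0, 0, 1],
    [-16.4, -30, 0, 0, 1],
    [-12, -22, 0, 0, 1],
    [-6.5, -12, 0, 0, 1],
    [-2.4, -4.4, 0, 0, 1],
    [0, 0, 0, 0, 1]
  ]
}}

```text
time_s: 25.3
tool_pos: [0.518, 0.0441, 0.2027]
tcp_rot: [-1.332, -2.845, 0.002]
wrist_force: [-0.6, 0.2, -0.2]
width: 0.0001
```

Request:
{"fn": "apply_moves", "kwargs": {
  "motion": [
    [0, 0, 0, -0.1193, 1],
    [0, 0, 0, -0.1193, 1],
    [0, 0, 0, -0.1193, 1],
    [0, 0, 0, -0.1193, 1],
    [0, 0, 0, -0.1193, 1],
    [0, 0, 0, -0.1193, 1],
    [0, 0, 0, -0.1193, 1],
    [0, 0, 0, -0.1193, 1],
    [0, 0, 0, -0.1193, 1],
    [0, 0, 0, -0.1193, 1],
    [0, 0, 0, -0.1193, 1],
    [0, 0, 0, -0.1193, 1],
    [0, 0, 0, -0.1193, 1],
    [0, 0, 0, -0.1193, 1],
    [0, 0, 0, -0.1193, 1],
    [0, 0, 0, -0.1193, 1],
    [0, 0, 0, -0.1193, 1],
    [0, 0, 0, -0.1193, 1],
    [0, 0, 0, -0.1193, 1],
    [0, 0, 0, -0.1193, 1]
  ]
}}

```text
time_s: 26.97
tool_pos: [0.5187, 0.0478, 0.2032]
tcp_rot: [-2.165, 2.275, 0.001]
wrist_force: [-0.3, -0.1, 0.2]
width: -0.0005
```

```bash
python3 - <<'E'
from h import *
s,im,d=snap('top','top2.png'); print(s['time_s'],s['tool_pos'].round(4),'yaw',round(yaw(s),2),s['joint_pos'].round(3),s['width'])
C=cloud('top',d)
M=(C[...,0]>.40)&(C[...,0]<.65)&(C[...,1]>.06)&(C[...,1]<.15)&(C[...,2]>.055)&(C[...,2]<.07)
r=cv2.minAreaRect(C[M][:,:2].astype(np.float32)*1000);print('panel',M.sum(),np.round(r[0],1),np.round(r[1],1),round(r[2],2))
# housing front
for x in(.45,.5,.55,.6):
    m=(abs(C[...,0]-x)<.02)&(C[...,2]>.085)&(C[...,2]<.13)&(C[...,1]>.24)&(C[...,1]<.34)
    if m.sum(): print('housing',x,m.sum(),C[m][:,1].min().round(3))
snap('scene','scene4.png')
E
```

```text
26.9667 [0.5187 0.0478 0.2032] yaw -92.82 [ 0.891  0.539 -1.407  1.659  0.537  1.41   2.509] -0.0004508560872146012
panel 17 [520.6  91.4] [  8.1 216.4] 87.18
housing 0.45 170 0.295
housing 0.5 177 0.292
housing 0.55 190 0.288
housing 0.6 168 0.286
```

View pics/scene4.png

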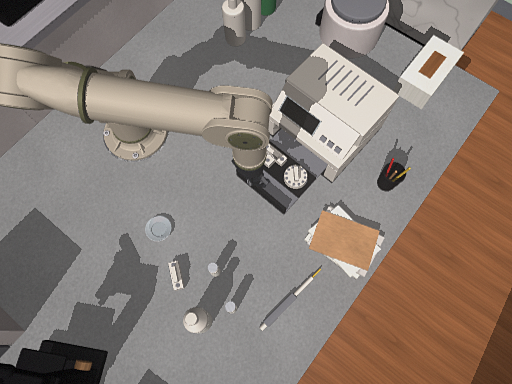

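View pics/top2.png

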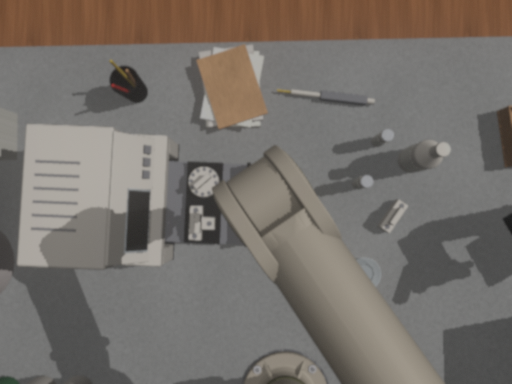

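The scene view shows the arm at (250,150) in front of the panel with both parts seated in the carrier. Joint 3 is at -1.41, near its -1.52 limit, so I'll check the gripper outline from wrist depth before choosing the push orientation.

```bash
python3 - <<'E'
from h import *
s,im,d=snap('wrist','w17.png'); C=cloud('wrist',d,s); T=T_tool(s); Q=(C-T[:3,3])@T[:3,:3]*1000
print(s['time_s'],s['tool_pos'].round(4),s['joint_pos'].round(3))
for z in range(-150,10,10):
    m=(d>0)&(Q[...,2]>z)&(Q[...,2]<z+10)&(abs(Q[...,1])<110)&(Q[...,0]<60)
    if m.sum()>3: P=Q[m]; print('closed z',z,m.sum(),'y',P[:,1].min().round(1),P[:,1].max().round(1),'x',P[:,0].min().round(1),P[:,0].max().round(1))
C=np.load('w16_C.npy')
E
python3 - <<'E'
import sys; sys.path.insert(0,'.')
from h import *
Q=np.load('w4_Q.npy')
E
```

```text
27.0667 [0.5186 0.0476 0.203 ] [ 0.892  0.539 -1.406  1.659  0.537  1.409  2.506]
closed z -110 1297 y -20.3 18.3 x 17.9 22.5
closed z -100 8997 y -62.9 60.3 x 5.3 21.9
closed z -90 13100 y -63.6 61.1 x -1.6 19.3
closed z -80 8906 y -58.7 57.3 x -7.4 19.1
closed z -70 4069 y -50.3 48.2 x -8.2 18.8
closed z -60 4716 y -41.7 40.1 x -8.8 15.1
closed z -50 1549 y -34.7 31.1 x -11.6 15.2
closed z -40 693 y -14.5 12.7 x -10.4 13.0
closed z -30 528 y -14.6 12.7 x 7.0 12.6
closed z -20 431 y -14.6 12.6 x 7.2 12.5
closed z -10 155 y -13.5 11.2 x 7.2 12.3
```

View pics/w17.png

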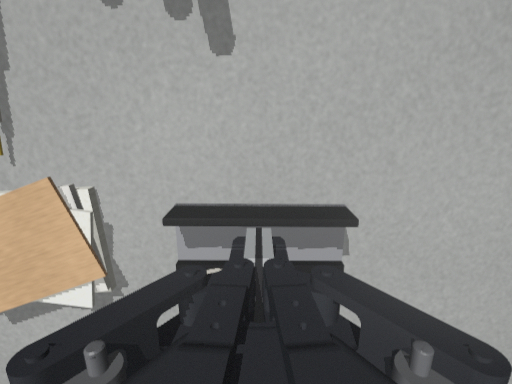

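With the gripper shut, the fingers are straight within ±13.6 mm for 40 mm above the tips, and the linkages reach ±63 mm only 90 mm up. A push along tool y at yaw 176.7° therefore clears the housing by at least 10 mm and keeps joint 3 away from its limit. I'll turn back and lower in front of the panel.

Request:
{"fn": "apply_moves", "kwargs": {
  "motion": [
    [0, 0, 0, 0.1215, 1],
    [0, 0, 0, 0.1215, 1],
    [0, 0, 0, 0.1215, 1],
    [0, 0, 0, 0.1215, 1],
    [0, 0, 0, 0.1215, 1],
    [0, 0, 0, 0.1215, 1],
    [0, 0, 0, 0.1215, 1],
    [0, 0, 0, 0.1215, 1],
    [0, 0, 0, 0.1215, 1],
    [0, 0, 0, 0.1215, 1],
    [0, 0, 0, 0.1215, 1],
    [0, 0, 0, 0.1215, 1],
    [0, 0, 0, 0.1215, 1],
    [0, 0, 0, 0, 1],
    [0, 0, 0, 0, 1]
  ]
}}

```text
time_s: 28.37
tool_pos: [0.5186, 0.0468, 0.2034]
tcp_rot: [0.1, 3.139, -0.0]
wrist_force: [0.7, -0.1, -0.1]
width: 0.0001
```

Request:
{"fn": "apply_moves", "kwargs": {
  "motion": [
    [0, 0, 10, 0, 1],
    [0, 0, 20, 0, 1],
    [0, 0, 28, 0, 1],
    [0, 0, 30, 0, 1],
    [0, 0, 28, 0, 1],
    [0, 0, 22, 0, 1],
    [0, 0, 14, 0, 1],
    [0, 0, 7, 0, 1],
    [0, 0, 2, 0, 1],
    [0, 0, 0, 0, 1],
    [0, 0, 0, 0, 1]
  ]
}}

```text
time_s: 29.28
tool_pos: [0.5194, 0.0463, 0.0432]
tcp_rot: [0.103, 3.138, 0.001]
wrist_force: [0.2, 0.4, -0.2]
width: 0.0
```

```bash
python3 - <<'E'
from h import *
s=bot.observe(); print(s['time_s'],s['tool_pos'].round(4),yaw(s),s['joint_pos'].round(3),s['wrist_force'].round(1))
E
```

```text
29.2833 [0.5194 0.0463 0.0432] 176.24425417179813 [ 0.602  0.519 -0.938  1.847  0.488  1.024  0.969] [ 0.2  0.4 -0.2]
```

Request:
{"fn": "apply_moves", "kwargs": {
  "motion": [
    [0, 5, 0, -0.008, 1],
    [0, 8, 0, 0, 1],
    [0, 6, 0, 0, 1],
    [0, 4, 0, 0, 1],
    [0, 3, 0, 0, 1],
    [0, 4, 0, 0, 1],
    [0, 6, 0, 0, 1],
    [0, 7, 0, 0, 1],
    [0, 7, 0, 0, 1],
    [0, 7, 0, 0, 1]
  ]
}}

```text
time_s: 30.12
tool_pos: [0.522, 0.1034, 0.0421]
tcp_rot: [0.091, 3.14, -0.0]
wrist_force: [0.1, -3.4, -0.1]
width: 0.0001
```

```bash
python3 - <<'E'
from h import *
s=bot.observe(); print(s['time_s'],s['tool_pos'].round(4),yaw(s),s['joint_pos'].round(3),s['wrist_force'].round(1))
s,im,d=snap('scene','scene5.png')
E
```

```text
30.1167 [0.522  0.1034 0.0421] 176.66802676148941 [ 0.481  0.545 -0.934  1.818  0.505  1.038  0.863] [ 0.1 -3.4 -0.1]
```

View pics/scene5.png

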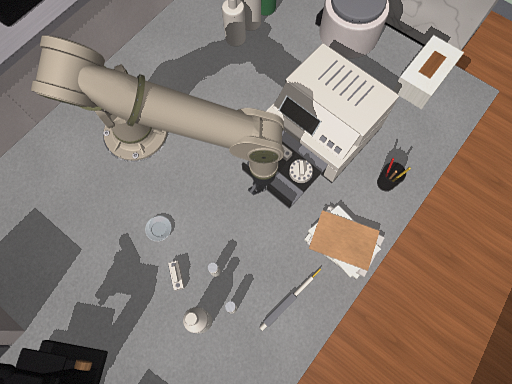

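The push force is 3.4 N as expected, and the carrier with the rotor at (300,170) is moving in. I'll continue.

Request:
{"fn": "apply_moves", "kwargs": {
  "motion": [
    [0, 7, 0, 0, 1],
    [0, 7, 0, 0, 1],
    [0, 7, 0, 0, 1],
    [0, 7, 0, 0, 1],
    [0, 7, 0, 0, 1],
    [0, 7, 0, 0, 1],
    [0, 7, 0, 0, 1],
    [0, 7, 0, 0, 1],
    [0, 7, 0, 0, 1],
    [0, 7, 0, 0, 1],
    [0, 7, 0, 0, 1],
    [0, 7, 0, 0, 1],
    [0, 6, 0, 0, 1],
    [0, 4, 0, 0, 1]
  ]
}}

```text
time_s: 31.33
tool_pos: [0.5272, 0.1979, 0.0421]
tcp_rot: [0.09, 3.14, 0.001]
wrist_force: [-0.2, -2.5, -0.6]
width: 0.0001
```

Request:
{"fn": "apply_moves", "kwargs": {
  "motion": [
    [0, 3, 0, 0, 1],
    [0, 3, 0, 0, 1],
    [0, 2, 0, 0, 1],
    [0, 2, 0, 0, 1]
  ]
}}

```text
time_s: 31.67
tool_pos: [0.5278, 0.2069, 0.0421]
tcp_rot: [-0.091, -3.14, 0.0]
wrist_force: [-1.2, -3.1, 0.2]
width: 0.0001
```

Request:
{"fn": "apply_moves", "kwargs": {
  "motion": [
    [0, 2, 0, 0, 1],
    [0, 2, 0, 0, 1],
    [0, 2, 0, 0, 1],
    [0, 1, 0, 0, 1]
  ]
}}

```text
time_s: 32.0
tool_pos: [0.5282, 0.2141, 0.0421]
tcp_rot: [-0.091, -3.14, -0.0]
wrist_force: [-1.3, -2.7, -0.0]
width: -0.0004
```

Request:
{"fn": "apply_moves", "kwargs": {
  "motion": [
    [0, 1, 0, 0, 1],
    [0, 1, 0, 0, 1],
    [0, 1, 0, 0, 1]
  ]
}}

```text
time_s: 32.25
tool_pos: [0.5283, 0.2168, 0.0421]
tcp_rot: [-0.091, -3.14, 0.0]
wrist_force: [-2.4, -2.5, -0.3]
width: -0.0005
```

Request:
{"fn": "apply_moves", "kwargs": {
  "motion": [
    [0, 1, 0, 0, 1],
    [0, 1, 0, 0, 1],
    [0, 1, 0, 0, 1]
  ]
}}

```text
time_s: 32.5
tool_pos: [0.5284, 0.2184, 0.0421]
tcp_rot: [-0.092, -3.139, 0.004]
wrist_force: [-4.8, -9.6, 7.7]
width: 0.0002
```

Request:
{"fn": "apply_moves", "kwargs": {
  "motion": [
    [0, 1, 0, 0, 1],
    [0, 1, 0, 0, 1]
  ]
}}

```text
time_s: 32.67
tool_pos: [0.5285, 0.2184, 0.042]
tcp_rot: [-0.094, -3.139, 0.009]
wrist_force: [-5.2, -16.9, 9.3]
width: -0.0001
```

The force rises to 17 N at TCP y = 0.218 with an upward part, so this is either the stop or the linkage touching the housing. I'll back off slightly and measure how far the panel stands proud.

Request:
{"fn": "apply_moves", "kwargs": {
  "motion": [
    [0, -3, 0, 0, 1],
    [0, -6, 0, 0, 1],
    [0, -12, 0, 0, 1],
    [0, -18, 0, 0, 1],
    [0, -18, 0, 0, 1],
    [0, -18, 0, 0, 1],
    [0, -10, 0, 0, 1],
    [0, 0, -10, 0, 1],
    [0, 0, -20, 0, 1],
    [0, 0, -25, 0, 1],
    [0, 0, -20, 0, 1],
    [0, 0, -10, 0, 1],
    [0, 0, 0, 0, 1]
  ]
}}

```text
time_s: 33.75
tool_pos: [0.5252, 0.1389, 0.1301]
tcp_rot: [0.089, 3.135, 0.003]
wrist_force: [0.2, 0.9, -0.7]
width: 0.0003
```

```bash
cat > m10.py <<'E'
import sys
from h import *
tag=sys.argv[1]
s=bot.observe(); print(s['time_s'],s['tool_pos'].round(4),round(yaw(s),2),s['wrist_force'].round(1))
ax=np.radians(86.72); ex=np.array([np.cos(ax),np.sin(ax)]); ey=np.array([-np.sin(ax),np.cos(ax)])
o=np.array([.5202,.0864])
for cam in('top','scene'):
    s,im,d=snap(cam,cam+tag+'.png'); C=cloud(cam,d)
    u=(C[...,:2]-o)@ex; v=(C[...,:2]-o)@ey; z=C[...,2]
    M=(u>.10)&(u<.19)&(abs(v)<.115)&(z>.056)&(z<.069)
    print(cam,'panel top n',M.sum(),'u',np.percentile(u[M],[2,50,98]).round(4) if M.sum() else '','v',np.percentile(v[M],[2,98]).round(3) if M.sum() else '')
    for vv in(-.08,-.04,0,.04,.08):
        m=(abs(v-vv)<.015)&(z>.10)&(z<.128)&(u>.17)&(u<.25)
        m2=(abs(v-vv)<.015)&(z>.128)&(z<.145)&(u>.17)&(u<.3)
        mp=M&(abs(v-vv)<.02)
        print('  v',vv,'housing u',np.percentile(u[m],[3,50]).round(4) if m.sum()>3 else None,'top edge u',u[m2].min().round(4) if m2.sum() else None,'panel u',np.percentile(u[mp],[3,97]).round(4) if mp.sum()>3 else None)
E
python3 m10.py 6
```

```text
33.75 [0.5252 0.1389 0.1301] 176.76 [ 0.2  0.9 -0.7]
top panel top n 16 u [0.146  0.1513 0.1543] v [-0.108 -0.098]
  v -0.08 housing u [0.2053 0.2066] top edge u 0.2054 panel u [0.1492 0.154 ]
  v -0.04 housing u [0.2051 0.2073] top edge u 0.2062 panel u None
  v 0 housing u [0.2245 0.2304] top edge u 0.2201 panel u None
  v 0.04 housing u [0.2049 0.2079] top edge u 0.2063 panel u None
  v 0.08 housing u [0.2051 0.2063] top edge u 0.2052 panel u None
scene panel top n 119 u [0.1431 0.1487 0.1543] v [-0.106  0.016]
  v -0.08 housing u [0.2036 0.2063] top edge u 0.2021 panel u [0.144  0.1545]
  v -0.04 housing u [0.2037 0.2061] top edge u 0.2045 panel u [0.1438 0.1539]
  v 0 housing u [0.2034 0.2062] top edge u 0.2045 panel u [0.1433 0.1538]
  v 0.04 housing u [0.2033 0.2062] top edge u 0.2044 panel u None
  v 0.08 housing u None top edge u None panel u None
```

View pics/scene6.png

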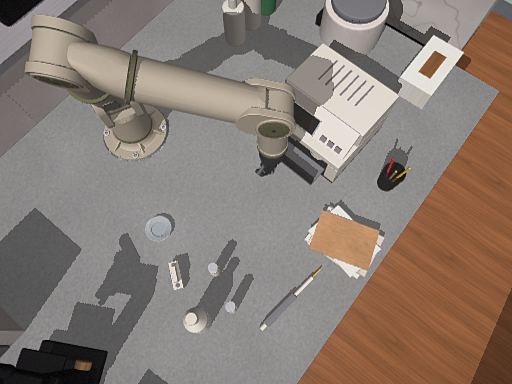

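View pics/top6.png

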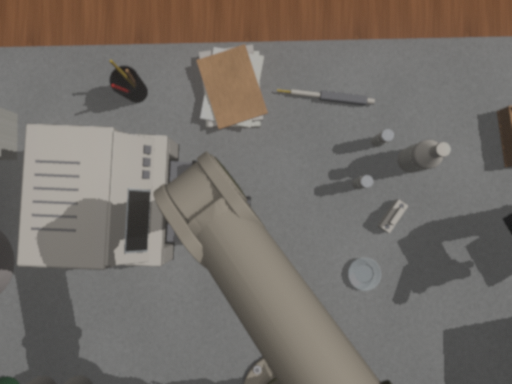

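The panel's outer face is at u ≈ 0.1435 and the housing at 0.2035-0.2065, so it stands about 60-62.5 mm proud (60 is home). I'll raise up for a finer reading with the wrist camera.

Request:
{"fn": "apply_moves", "kwargs": {
  "motion": [
    [0, 0, -10, 0, 1],
    [0, 0, -22, 0, 1],
    [0, 0, -25, 0, 1],
    [0, 0, -20, 0, 1],
    [0, 0, -8, 0, 1],
    [0, 0, 0, 0, 1],
    [0, 0, 0, 0, 1],
    [0, 0, 0, 0, 1],
    [0, 0, 0, 0, 1]
  ]
}}

```text
time_s: 34.6
tool_pos: [0.5231, 0.1365, 0.2106]
tcp_rot: [-0.091, -3.138, 0.001]
wrist_force: [0.0, 0.5, -0.1]
width: -0.0
```

```bash
cat > m11.py <<'E'
import sys
from h import *
tag=sys.argv[1]
ax=np.radians(86.72); ex=np.array([np.cos(ax),np.sin(ax)]); ey=np.array([-np.sin(ax),np.cos(ax)])
o=np.array([.5202,.0864])
s,im,d=snap('wrist',tag+'.png'); C=cloud('wrist',d,s); np.save(tag+'_C.npy',C)
print(s['time_s'],s['tool_pos'].round(4),round(yaw(s),2),s['joint_pos'].round(3),s['joint_vel'].round(3))
u=(C[...,:2]-o)@ex; v=(C[...,:2]-o)@ey; z=C[...,2]
M=(u>.10)&(u<.19)&(abs(v)<.113)&(z>.058)&(z<.067)
print('panel n',M.sum(),np.percentile(u[M],[1,50,99]).round(4),'v',np.percentile(v[M],[1,99]).round(3),'z',np.median(z[M]).round(4))
for vv in np.arange(-.1,.11,.02):
    mp=M&(abs(v-vv)<.01); mh=(abs(v-vv)<.01)&(z>.105)&(z<.14)&(u>.17)&(u<.28)
    print(round(vv,2),'panel',np.percentile(u[mp],[3,97]).round(4) if mp.sum()>10 else None,'house',mh.sum(),np.percentile(u[mh],[2,50]).round(4) if mh.sum()>5 else None,np.percentile(z[mh],[2,98]).round(3) if mh.sum()>5 else None)
E
python3 m11.py w18
```

```text
34.6 [0.5231 0.1365 0.2106] 176.69 [ 0.508  0.386 -1.046  1.6    0.339  1.356  0.932] [ 0.001  0.    -0.003 -0.006 -0.003  0.003  0.   ]
panel n 1986 [0.145  0.1492 0.1549] v [-0.105  0.109] z 0.0631
-0.1 panel [0.1452 0.1542] house 1121 [0.2049 0.2197] [0.107 0.139]
-0.08 panel [0.1452 0.1546] house 1206 [0.2049 0.2205] [0.108 0.139]
-0.06 panel [0.1452 0.1544] house 1280 [0.2049 0.2201] [0.107 0.139]
-0.04 panel [0.1453 0.1545] house 1368 [0.2048 0.2205] [0.107 0.139]
-0.02 panel [0.1452 0.1545] house 1380 [0.2048 0.2184] [0.107 0.139]
0.0 panel [0.1452 0.1543] house 1432 [0.2048 0.218 ] [0.107 0.139]
0.02 panel [0.1451 0.1543] house 1558 [0.2047 0.2178] [0.107 0.139]
0.04 panel [0.1452 0.1544] house 1637 [0.2047 0.2177] [0.107 0.139]
0.06 panel [0.1451 0.1546] house 1804 [0.2047 0.2179] [0.107 0.139]
0.08 panel [0.1452 0.1544] house 1893 [0.2046 0.2176] [0.107 0.139]
0.1 panel [0.1451 0.1544] house 1930 [0.2046 0.2159] [0.107 0.134]
```

View pics/w18.png

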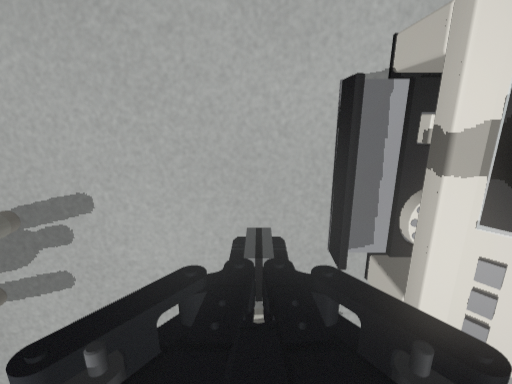

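The wrist view shows the panel at columns 330-385, with the rotor edge at (412,218) and the T at (425,128) inside the slot. The panel stands 59.7 mm proud of the housing, so the carrier is home. I'll check the visible bits of both parts.

```bash
python3 - <<'E'
from fit import *
C=np.load('w18_C.npy')
for nm,c,r in(('rotor',(.5900,.3532),.041),('tee',(.4804,.3665),.05)):
    m=(np.hypot(C[...,0]-c[0],C[...,1]-c[1])<r+.004)&(C[...,2]>.01)&(C[...,2]<.085)
    P=C[m]; h,e=np.histogram(P[:,2],bins=np.arange(.01,.086,.005)); print(nm,m.sum(),dict(zip(e.round(3),h)))
    t=P[(P[:,2]>.0445)&(P[:,2]<.053)]
    if len(t)>10:
        print(' top z',np.median(t[:,2]).round(4),'x',np.percentile(t[:,0],[1,99]).round(4),'y',np.percentile(t[:,1],[1,99]).round(4))
        if nm=='rotor':
            # rim radius fit with r=40
            from scipy.optimize import least_squares
            xs=np.arange(t[:,0].min()+.002,t[:,0].max(),.003);rim=np.array([t[abs(t[:,0]-x)<.0015][t[abs(t[:,0]-x)<.0015][:,1].argmin(),:2] for x in xs if (abs(t[:,0]-x)<.0015).sum()>2])
            f=least_squares(lambda p:np.hypot(rim[:,0]-p[0],rim[:,1]-p[1])-.04,c,loss='soft_l1',f_scale=.0005);print(' centre',f.x.round(4),len(rim))
E
```

```text
rotor 863 {np.float64(0.01): np.int64(0), np.float64(0.015): np.int64(24), np.float64(0.02): np.int64(20), np.float64(0.025): np.int64(172), np.float64(0.03): np.int64(150), np.float64(0.035): np.int64(109), np.float64(0.04): np.int64(103), np.float64(0.045): np.int64(273), np.float64(0.05): np.int64(12), np.float64(0.055): np.int64(0), np.float64(0.06): np.int64(0), np.float64(0.065): np.int64(0), np.float64(0.07): np.int64(0), np.float64(0.075): np.int64(0), np.float64(0.08): np.int64(0)}
 top z 0.0481 x [0.563  0.6119] y [0.3128 0.3245]
 centre [0.589  0.3528] 18
tee 1404 {np.float64(0.01): np.int64(0), np.float64(0.015): np.int64(43), np.float64(0.02): np.int64(1), np.float64(0.025): np.int64(373), np.float64(0.03): np.int64(693), np.float64(0.035): np.int64(73), np.float64(0.04): np.int64(77), np.float64(0.045): np.int64(143), np.float64(0.05): np.int64(1), np.float64(0.055): np.int64(0), np.float64(0.06): np.int64(0), np.float64(0.065): np.int64(0), np.float64(0.07): np.int64(0), np.float64(0.075): np.int64(0), np.float64(0.08): np.int64(0)}
 top z 0.0475 x [0.4627 0.4932] y [0.3242 0.3294]
```

Everything checks out: both body tops are at about 48 mm, both parts are within about 2 mm of their nest centres, the carrier is home and the arm is clear. I'll hand in.

```bash
python3 - <<'E'
from h import *
s=bot.observe(); print(s['time_s'],s['wrist_force'].round(1)); print(bot.finish_job()); s=bot.observe(); print(s['time_s'])
E
```

```text
34.65 [-0.9 -0.6 -0.5]
the job is handed in; nothing more can be done
None
the job is handed in; nothing more can be done
```

I set the T cassette and the rotor into their matching nests, pushed the carrier home and handed the job in at 34.65 s. The hand-in gives no verdict, so what follows rests on my own measurements.

- **Seating, carrier still out:** T rib at (472.2, 222.1) mm against its nest at (472.1, 222.1). Rotor at (581.7, 208.8) mm against its nest at about (582.4, 208.1). Both rib tops were at 72.1 mm (72 expected), both parts were flat to about 0.002 rad, and the T was aligned to the carrier within about 0.1°.
- **Carrier:** the push took about 3 N, then rose to 17 N. There the wrist camera showed the front panel 59.7 mm proud of the housing (60 is home).
- **After the push:** the visible edges of both parts were at 47.5–48.1 mm (48 expected) and within about 2 mm of their nest centres. The shut gripper had been raised to 0.21 m, touching nothing.
- **Other objects:** I moved nothing near the tubs, the bottle or the straight cassette. They looked in place in the last top and scene pictures, though I did not measure them again.

**Disagreements:**
- One early wrist reading of the T nest was about 4 mm off because the arm was still settling. I repeated it at rest, and it then agreed with the other two cameras.
- The top and scene cameras first suggested the panel stood 60–62.5 mm proud. I trusted the closer wrist measurement.
- Opening the fingers after placing the T gave about 5 N sideways. A finger probably brushed the housing, and the T measured correctly afterwards.
- The final push also had about 9 N upward; I took this for friction at the stop.

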